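Unstack a filter cassette and return its spacer plate

ROBOT

A 7-joint arm with a two-finger parallel gripper is mounted at the origin on a cart in front of the work surface, level with it; the furniture and walls round the work are solid. World frame = base frame: x ahead of the robot, y to its left, z up, the work surface at z = 0. Lengths are in m, angles in rad, forces in N, time in s.
With the tool pointing down it reaches from about 0.425 to 0.825 m from the base axis. Payload 3.6 kg.
Tool frame: the origin (TCP) lies at the centre of the arm's flange, where the gripper is bolted on; the fingertips stand manip.tip_reach ahead of it and the grasp point (between the pads) lies 167 mm ahead of it (manip.tip_reach is the distance from the TCP to the fingertips, in m); z points along the fingers, y is the direction in which the jaws open and shut (so a half turn about z gives the same grasp; the last joint's range is limited). The gripper opens to 93 mm and grips with 3 to 60 N. Pads are 15 mm wide; open, the fingers measure 128 mm over their backs; the gripper's body (75 mm by 188 mm) begins 65 mm behind the grasp point.
Start: joints at [-1.308, 0.615, -0.013, 1.423, 0.008, 1.103, -0.04], TCP at [0.185, 0.623, 0.405] pointing down, gripper open.
Joint ranges: [-3.12, 3.12], [-0.3, 2.06], [-1.34, 1.32], [0.26, 2.42], [-1.36, 4.5], [0.01, 1.98], [-2.84, 2.84]. Speed limits (rad/s): [2.79, 2.79, 3.14, 3.14, 3.14, 3.14, 3.14].

INTERFACE

Orientations are given as a rotation vector (axis times angle).
In Python, from station import manip gives the robot as it stands.
- The arm moves only by the shell command python3 -m handwheel 'ROWS' [FORCE]. ROWS is JSON, a list that holds one entry, the list of rows, each a list of 7 numbers: the shift along the tool's x, y, z in mm, then the turn, a rotation vector about the tool's x, y, z in rad, then the opening, from -1 (shut) to 1 (fully open), so that 0 is half open. In form: [[[tx, ty, tz, rx, ry, rz, fingers], ...]]. A call has 1 to 20 rows; each row shifts and turns the commanded pose from where the row before left it, along the tool's axes as they then stand; what a row does not reach is not made up. A row lasts 1/8 s, in which the tool goes at most 62.5 mm and 10.7 degrees, less where a joint would pass 70% of its speed; a pose out of reach is approached as far as the arm can. A call is refused whole if a number of a shift passes 62.5 or a number of a turn 0.188, either way. A call with a gripper value outside its range is refused whole. The fingers move at their own pace and stop on an object; FORCE is the grip in N (left out, the last holds). Time passes only in rows, so rows that do not move let the fingers close. It gives the time, the measured TCP pose, the force and the opening at its end, in the units of the state.
- manip.get_state(): the state, without advancing time (a new reading comes with each control period).
- manip.get_image(name): name is "side" or "top"; returns a dict with "img" (480x640x3 uint8, blue, green, red), "fov_y" (degrees; the focal length in pixels is half the picture's height over the tangent of half this angle, whatever the lens; pixels are square), "cx", "cy" (the principal point, pixels), "origin" and "rotation" of the camera in the world. Camera axes: x right, y up, looking along -z (the intrinsics and any distortion apply to the point x, -y, -z); pixel columns grow to the right and rows downward; lengths in m; the calibration is good to about 2 mm. A picture is of the moment at which its call begins. There is no depth.
- manip.finish_job(): hands the job in, once; it reports no verdict.
The state is a dict: "t": time; "qpos": joint angles; "dq": joint speeds; "joint_torque": joint torques, N m; "position": TCP position; "eef_rot": TCP orientation; "contact_force": force on the tool from outside, world axes, zero at the start; "torque": the same for the moment, N m; "grip_width": finger opening in m.
Only numpy, scipy, OpenCV 4.12 (cv2) and the standard library are available. Lean on these libraries where they do the work, as an engineer would, in place of code of your own. Each camera call takes 0.05 s, during which the arm holds its last target.

TASK

Take the blue-banded filter cassette off the top of the stack and stand it upright in the empty blue tray. Then lift off the yellow spacer plate that was under it and lay it squarely on the pile of yellow spacer plates, edges lined up with the plates below. Set both down without dropping them.

Things in the scene. Friction and masses are not known exactly. Their poses are not given: they have to be found in the camera images.
- top_cassette: White round filter cassette with a blue band, 54 mm across, 27 mm high, about 50 g. Origin: bottom centre, z up. Upright side 9 to 18 mm above the origin; above and below it tapers to a knob 10 mm wide, on which it can stand upright. In the stack its lower knob sits in the spacer's window, the origin 4 mm below the spacer's top; grip it across the side, fingertips above the spacer.
- stack_spacer: Yellow spacer plate in the stack, 84 x 62 x 8 mm (x, y, z), 36 mm square window in the middle, 60 g. Origin: centre of its underside, z up, x along its length. Underside 29 mm above the worktop, on a red-banded cassette (54 mm across) clamped in a fixed steel holder (96 x 70 mm, 6 mm thick), whose knob reaches 4 mm into the window. Grip it across the 62 mm width, fingertips just below its underside.
- pile_upper: Upper one of the two yellow spacer plates already in the pile (both same as the stack's: 84 x 62 x 8 mm, 60 g, loose, not fixed). Origin: centre of its underside, 8 mm above the worktop; x along its 84 mm length. Its top, 16 mm above the worktop, receives the spacer from the stack.
- blue_tray: Empty square blue plastic tray fixed to the worktop, 130 x 130 mm outside, low rim 10 mm high, walls and floor 3 mm thick. Origin: centre of its underside, on the worktop. A grey tray of the same size with vials in it is not meant.
Mind the look-alikes: they are no part of the job. Leave any pink or purple look-alike of the stack_spacer alone.

How it is judged:
By the outcome, as a careful person would: the job done as asked, in the order asked, and still so for the second after the job is handed in, with the robot touching nothing.
It also fails if it takes over 61 s, if anything falls off the work surface, if the arm or the gripper's body presses on something with over 40 N, if the wrist force passes 120 N, or if a joint passes its speed limit or range.

## Working session

There is one attempt and no reset: what is moved stays moved. The work goes in short steps, Python scripts to look and compute and a shell command to move; the robot and the scene stay as the last step left them, time stands still between calls to the robot, and variables do not carry over. Pictures are saved under pics/ and viewed, and the job is handed in when it is done.

```bash
mkdir -p pics; ls; python3 - <<'E'
from station import manip
import cv2
print(manip.get_state(), manip.tip_reach)
for n in("side","top"):
    d=manip.get_image(n); cv2.imwrite(f"pics/{n}0.png",d["img"])
    print({k:v for k,v in d.items() if k!="img"})
E
```

```text
pics
{'t': 0.0, 'qpos': array([-1.30849   ,  0.61590891, -0.01262122,  1.42489022,  0.00811692,
        1.10337627, -0.04042083]), 'dq': array([ 0.00029524, -0.00053559,  0.00063268,  0.00069692,  0.00041443,
        0.00029288,  0.0017311 ]), 'joint_torque': array([ 3.23287550e-04, -4.58922672e+01,  2.08856980e-01, -1.65750486e+01,
       -6.11804961e-02,  2.05300818e-02,  2.33778592e-04]), 'position': array([0.18502067, 0.622784  , 0.40359012]), 'eef_rot': array([-0.45194605, -3.10859201,  0.00394608]), 'contact_force': array([0.10452866, 0.08362828, 0.01017099]), 'torque': array([-0.01931058, -0.03906624, -0.0115911 ]), 'grip_width': 0.09330059015735803} 0.1861
{'fov_y': 42.81173877464717, 'cx': 314.04511740386965, 'cy': 244.5856224169238, 'origin': array([-0.6439505 ,  0.54723345,  0.59078346]), 'rotation': array([ 0.74645559, -1.10052973, -1.70937175])}
{'fov_y': 46.34719642993351, 'cx': 314.7624338410193, 'cy': 235.01980666913894, 'origin': array([0.39877241, 0.11831071, 1.04516751]), 'rotation': array([ 0.04125176, -0.08651208, -1.56400318])}
```

View pics/side0.png

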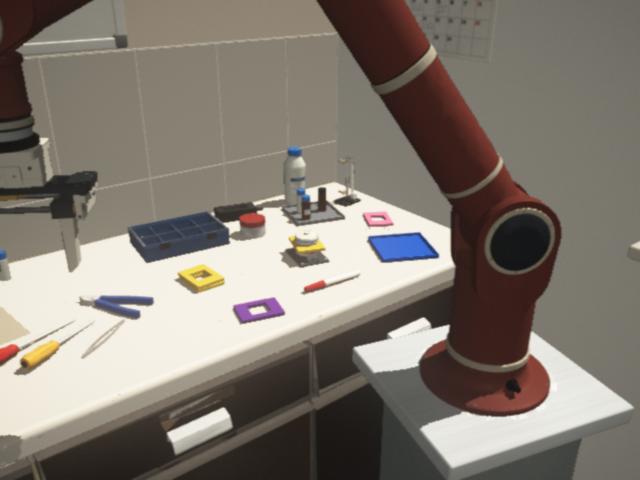

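View pics/top0.png

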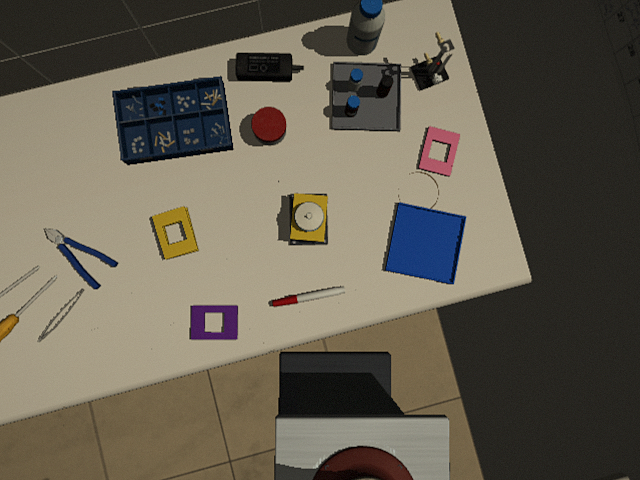

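Top view: stack at about (308,217), yellow pile at (175,232), blue tray at (425,243). The look-alikes are purple (214,322) and pink (438,151). I'll enlarge both views next.

```bash
cat > h.py <<'E'
import numpy as np, cv2, pickle
from scipy.spatial.transform import Rotation as R
def K(d):
    f=240/np.tan(np.radians(d["fov_y"]/2)); return f,d["cx"],d["cy"]
def proj(d,P):
    f,cx,cy=K(d); p=(np.atleast_2d(P)-d["origin"])@R.from_rotvec(d["rotation"]).as_matrix()
    return np.c_[cx+f*p[:,0]/-p[:,2], cy-f*p[:,1]/-p[:,2]]
def ray(d,uv):
    f,cx,cy=K(d); uv=np.atleast_2d(uv).astype(float)
    v=np.c_[(uv[:,0]-cx)/f,-(uv[:,1]-cy)/f,-np.ones(len(uv))]@R.from_rotvec(d["rotation"]).as_matrix().T
    return v/np.linalg.norm(v,axis=1)[:,None]
def onz(d,uv,z):
    r=ray(d,uv); o=d["origin"]; return o+r*((z-o[2])/r[:,2])[:,None]
def tri(d1,u1,d2,u2):
    a,b=ray(d1,u1)[0],ray(d2,u2)[0]; o1,o2=d1["origin"],d2["origin"]
    s=np.linalg.lstsq(np.c_[a,-b],o2-o1,rcond=None)[0]
    p,q=o1+s[0]*a,o2+s[1]*b; return (p+q)/2,np.linalg.norm(p-q)
def crop(img,x,y,w,h,s,name):
    cv2.imwrite(name,cv2.resize(img[y:y+h,x:x+w],None,fx=s,fy=s,interpolation=cv2.INTER_CUBIC))
def load(): return pickle.load(open("im0.pkl","rb"))
E
python3 - <<'E'
from h import *
from station import manip
D={n:manip.get_image(n) for n in("side","top")}
pickle.dump(D,open("im0.pkl","wb"))
t=D["top"]["img"]; s=D["side"]["img"]
z=lambda im,x,y,w,h,k:cv2.resize(im[y:y+h,x:x+w],None,fx=k,fy=k,interpolation=cv2.INTER_CUBIC)
# 2x2 mosaic of 400x300
m=np.vstack([np.hstack([z(t,270,180,80,60,5),z(t,135,200,80,60,5)]),np.hstack([z(s,267,215,80,60,5),z(s,162,248,80,60,5)])])
cv2.imwrite("pics/mos.png",m)
crop(t,370,190,107,107,5.6,"pics/tray.png")
E
```

```text
(no output)
```

View pics/mos.png

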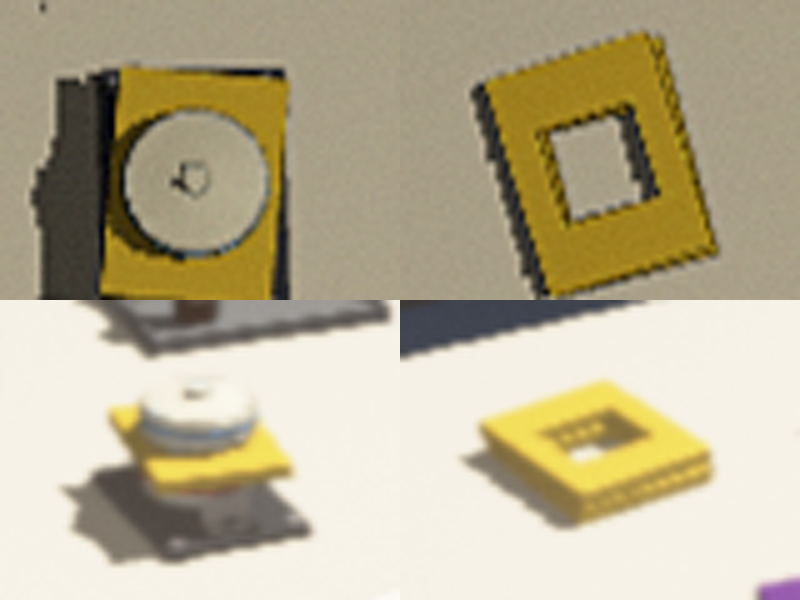

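View pics/tray.png

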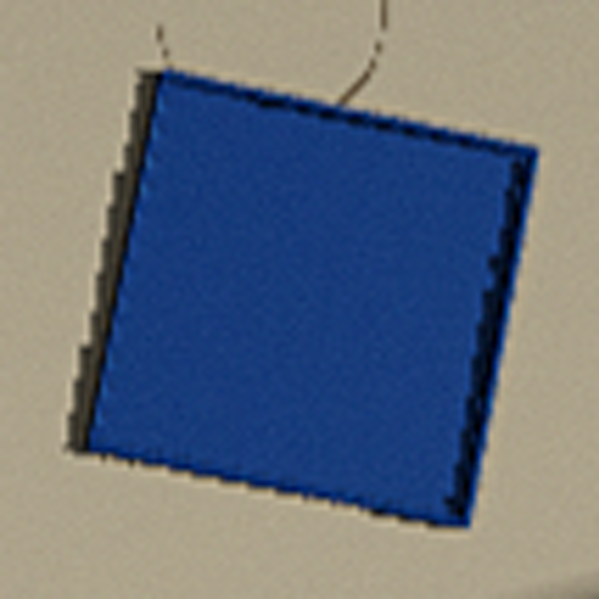

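```bash
cat >> h.py <<'E'
from scipy.optimize import minimize
def umask(im,x,y,w,h,fn,k=8):
    c=cv2.resize(im[y:y+h,x:x+w],None,fx=k,fy=k,interpolation=cv2.INTER_CUBIC).astype(int)
    return fn(c).astype(np.uint8)
def biggest(m):
    cs=max(cv2.findContours(m,cv2.RETR_EXTERNAL,cv2.CHAIN_APPROX_NONE)[0],key=cv2.contourArea)
    o=np.zeros_like(m); cv2.drawContours(o,[cs],-1,1,-1); return o
def box(p,L,W,z0,z1):
    x,y,a=p; u=np.array([np.cos(a),np.sin(a)]);v=np.array([-u[1],u[0]])
    return np.array([np.r_[np.array([x,y])+s*L/2*u+t*W/2*v,z] for z in(z0,z1) for s,t in((1,1),(1,-1),(-1,-1),(-1,1))])
def hullmask(d,P,x,y,shape,k=8):
    q=(proj(d,P)-[x,y]+.5)*k-.5
    o=np.zeros(shape,np.uint8); cv2.fillPoly(o,[cv2.convexHull(np.round(q*16).astype(np.int32))],1,shift=4); return o
def fit(views,p0,L,W,z0,z1,freez=False):
    def c(p):
        dz=p[3] if freez else 0
        return sum((hullmask(d,box(p[:3],L,W,z0+dz,z1+dz),x,y,m.shape)!=m).sum()/64 for d,m,x,y in views)
    best=None
    S=np.array([.004,.004,.05]+[.004]*freez)
    p=np.r_[p0,[0]*freez].astype(float)
    for it in range(4):
        sim=np.vstack([p]+[p+S*e for e in np.eye(len(p))])
        r=minimize(c,p,method="Nelder-Mead",options=dict(initial_simplex=sim,xatol=1e-5,fatol=.1,maxiter=400)); p=r.x; S=-S*.6
    return p,r.fun,c
yel=lambda c:(c[...,2]-c[...,0]>60)
blu=lambda c:(c[...,0]-c[...,2]>35)
E
python3 - <<'E'
from h import *
D=load();t,s=D["top"],D["side"]
for n,im,pts in(("t",t["img"],[(300,235),(290,205),(160,225),(425,243),(378,250),(463,240)]),("s",s["img"],[(190,270),(205,287),(300,258),(400,245)])):
    for u,v in pts: print(n,u,v,im[v,u])
print(onz(t,[(308,217),(175,232),(425,243)],.03).round(3))
mt=umask(t["img"],135,200,80,65,yel); ms=umask(s["img"],162,248,80,60,yel)
mt,ms=biggest(mt),biggest(ms)
print("areas",mt.sum()/64,ms.sum()/64)
c=onz(t,(175,232),.016)[0]
for nm,v in(("top",[(t,mt,135,200)]),("side",[(s,ms,162,248)]),("both",[(t,mt,135,200),(s,ms,162,248)])):
  for a in(.1,-.3,.3):
    p,f,_=fit(v,[c[0],c[1],a],.084,.062,0,.016); print("pile",nm,p.round(4),round(f,1))
p,f,_=fit([(t,mt,135,200),(s,ms,162,248)],[c[0],c[1],.1],.084,.062,0,.016,True);print("pile z",p.round(4),f)
# spacer top
m=biggest(umask(t["img"],275,180,70,75,lambda c:(c[...,2]-c[...,0]>60))); cv2.imwrite("pics/m.png",m*255)
c=onz(t,(308,218),.037)[0]
for a in(.05,-.2):
  p,f,_=fit([(t,m,275,180)],[c[0],c[1],a],.084,.062,.029,.037);print("spacer",p.round(4),f,m.sum()/64)
m=biggest(umask(t["img"],375,195,100,95,blu))
c=onz(t,(425,243),.01)[0]
p,f,_=fit([(t,m,375,195)],[c[0],c[1],-.2],.13,.13,0,.01);print("tray",p.round(4),f,m.sum()/64)
ms=biggest(umask(s["img"],360,225,85,45,blu))
p,f,_=fit([(s,ms,360,225)],[c[0],c[1],-.2],.13,.13,0,.01);print("tray side",p.round(4),f,ms.sum()/64)
E
```

```text
t 300 235 [ 32 135 163]
t 290 205 [16 15 18]
t 160 225 [ 32 130 161]
t 425 243 [125  63  25]
t 378 250 [138 161 172]
t 463 240 [138 167 181]
s 190 270 [ 91 223 244]
s 205 287 [ 79 166 196]
s 300 258 [67 73 81]
s 400 245 [216 115  68]
[[ 0.515  0.102  0.03 ]
 [ 0.485  0.342  0.03 ]
 [ 0.468 -0.112  0.03 ]]
areas 1641.609375 822.890625
pile top [0.4863 0.3461 0.2995] 48.1
pile top [0.4863 0.3461 0.2977] 47.1
pile top [0.4865 0.3461 0.291 ] 48.0
pile side [0.4909 0.3429 0.2574] 52.8
pile side [0.4906 0.3435 0.2608] 51.1
pile side [0.4909 0.3431 0.2667] 52.1
pile both [0.4867 0.3459 0.2909] 165.0
pile both [0.487  0.3457 0.292 ] 163.8
pile both [0.487  0.3457 0.2923] 163.8
pile z [0.4861 0.3456 0.2986 0.0021] 115.90625
spacer [ 0.5142  0.1006 -0.0765] 810.640625 792.5625
spacer [ 0.5142  0.1005 -0.0789] 811.359375 792.5625
tray [ 0.4705 -0.119  -0.1974] 109.59375 4809.328125
tray side [ 0.476  -0.1241 -0.2144] 122.453125 1477.53125
```

```bash
python3 - <<'E'
from h import *
D=load();t,s=D["top"],D["side"]
m=umask(t["img"],275,180,70,75,yel)
pts=cv2.findNonZero(cv2.morphologyEx(m,cv2.MORPH_OPEN,np.ones((7,7),np.uint8)))
h=cv2.convexHull(pts); o=np.zeros_like(m); cv2.fillPoly(o,[h],1); m=o
c=onz(t,(308,218),.037)[0]
for a in(.05,-.2,-.08):
  p,f,_=fit([(t,m,275,180)],[c[0],c[1],a],.084,.062,.029,.037);print("spacer",p.round(4),f,m.sum()/64)
# straightness of front edge
g=cv2.GaussianBlur(t["img"],(3,3),0).astype(int)
P=[]
for u in range(10,270,6):
    v0=int(424-(u)*0.27); col=g[v0-25:v0+35,u].sum(1); k=np.argmin(np.diff(col)); P.append((u,v0-25+k+.5))
P=np.array(P);q=np.polyfit(P[:,0],P[:,1],1);r=P[:,1]-np.polyval(q,P[:,0]);print(q,r.round(1))
# holder & cassette: window of side corners
i=s["img"][220:285,270:345]; 
a=cv2.resize(i,None,fx=10,fy=9,interpolation=cv2.INTER_CUBIC); cv2.imwrite("pics/st.png",a[:590])
b=cv2.resize(t["img"][185:255,275:345],None,fx=8.5,fy=8.5,interpolation=cv2.INTER_CUBIC);cv2.imwrite("pics/st2.png",b)
E
```

```text
spacer [ 0.5141  0.1006 -0.0811] 14.171875 1612.984375
spacer [ 0.5141  0.1007 -0.0827] 15.765625 1612.984375
spacer [ 0.5141  0.1006 -0.081 ] 14.8125 1612.984375
[-2.69931877e-01  4.24111440e+02] [ 0.1 -0.3  0.3 -0.1 -0.4  0.2 -0.2  0.4  0.  -1.3  0.3 -0.1  0.5  0.1
 -0.2  0.4  0.  -0.4  0.2 -0.1  0.5  0.1 -0.3  0.3 -0.  -0.4  0.2 -0.2
  0.4  0.1 -0.3  0.3 -0.1  0.5  0.2 -0.2  0.4  0.  -0.4  0.3 -0.1  0.5
  0.1 -1.3]
```

View pics/st.png

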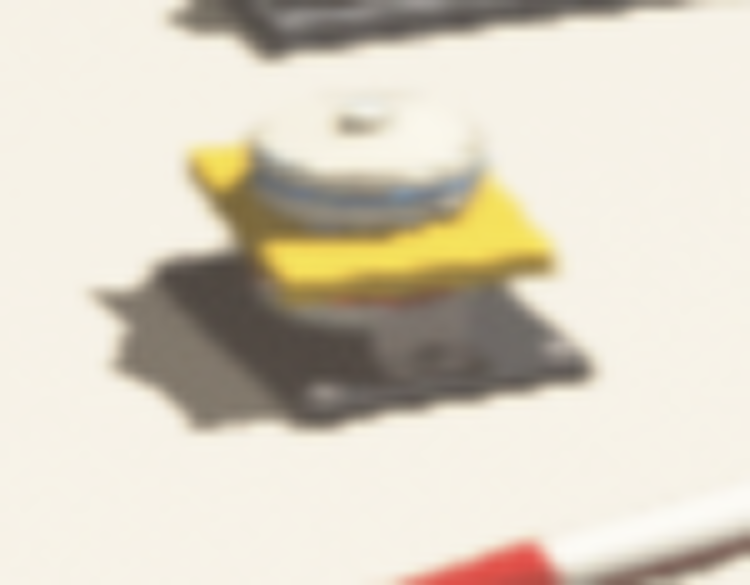

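View pics/st2.png

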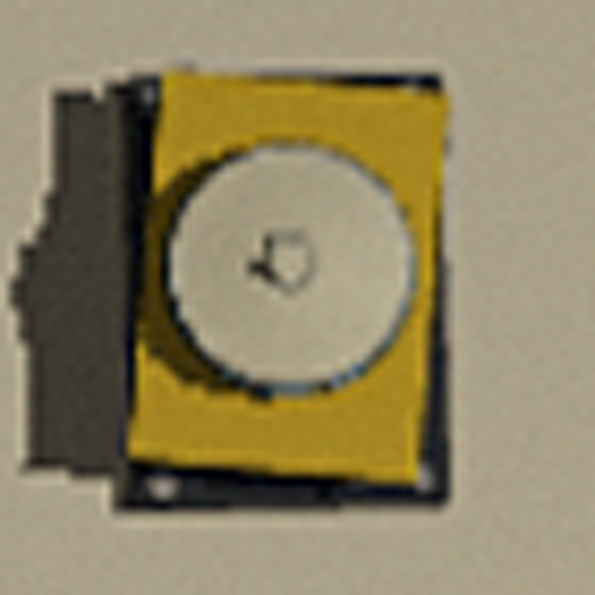

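```bash
cat >> h.py <<'E'
def plan(tgt,yaw=None):
    from station import manip
    s=manip.get_state(); M=R.from_rotvec(s["eef_rot"]).as_matrix()
    d=(np.array(tgt)-s["position"])
    print("t",round(s["t"],2),"pos",(s["position"]*1e3).round(1),"F",s["contact_force"].round(1),"w",round(s["grip_width"]*1e3,1))
    print("tool shift mm",(M.T@d*1e3).round(1))
    if yaw is not None:
        c,q=np.cos(yaw),np.sin(yaw); # plate yaw: jaws along plate y
        best=None
        for sg in(1,-1):
            y=sg*np.array([-q,c,0]); z=np.array([0,0,-1.]); T=np.c_[np.cross(y,z),y,z]
            v=R.from_matrix(M.T@T).as_rotvec()
            if best is None or np.linalg.norm(v)<np.linalg.norm(best): best=v
        print("tool turn",best.round(4))
E
python3 -c "
from h import *
plan([.516,.099,.32],-.081)"
```

```text
t 0.2 pos [185.  622.9 404. ] F [ 0.1  0.2 -1.1] w 92.8
tool shift mm [-466.4 -407.9   84.7]
tool turn [-1.600e-03 -2.000e-04 -2.077e-01]
```

```bash
python3 -m handwheel '[[[-33,-29,0,0,0,-0.0,1],[-33,-29,0,0,0,0,1],[-33,-29,6,0,0,0,1],[-33,-29,6,0,0,0,1],[-33,-29,6,0,0,0,1],[-33,-29,6,0,0,0,1],[-33,-29,6,0,0,0,1],[-33,-29,6,0,0,0,1],[-33,-29,6,0,0,0,1],[-33,-29,6,0,0,0,1],[-33,-29,6,0,0,0,1],[-33,-29,6,0,0,0,1],[-33,-29,6,0,0,0,1],[-37,-30,6,0,0,0,1],[0,0,6,0,0,-0.1,1],[0,0,6,0,0,-0.108,1],[0,0,0,0,0,0,1],[0,0,0,0,0,0,1]]]'
python3 - <<'E'
from h import *
from station import manip
plan([.516,.099,.32],-.081)
D={n:manip.get_image(n) for n in("side","top")}
pickle.dump(D,open("im1.pkl","wb"))
cv2.imwrite("pics/s1.png",cv2.resize(D["side"]["img"][100:300,200:420],None,fx=2.9,fy=2.9,interpolation=cv2.INTER_CUBIC)); cv2.imwrite("pics/t1.png",D["top"]["img"])
E
```

```text
t: 2.45
position: [0.5159, 0.1003, 0.3209]
eef_rot: [0.129, 3.139, 0.0]
contact_force: [-0.2, -0.7, 0.2]
grip_width: 0.0932
t 2.45 pos [515.9 100.3 320.9] F [-0.2 -0.7  0.2] w 93.2
tool shift mm [-0.2 -1.3  0.9]
tool turn [ 0.0001  0.0002 -0.0011]
```

View pics/s1.png

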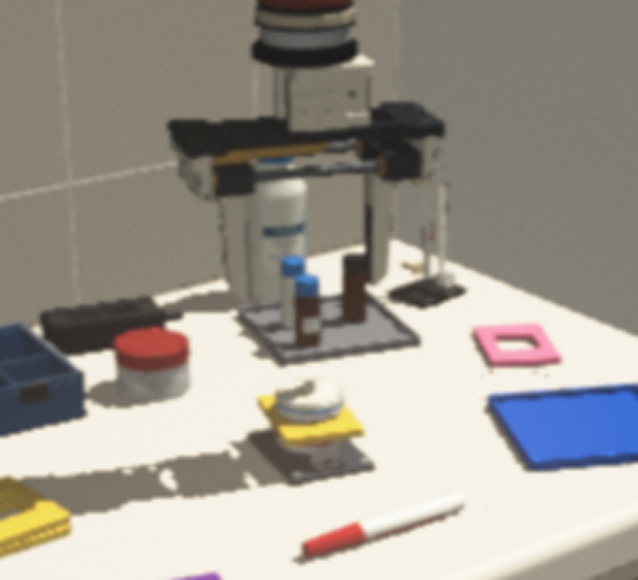

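View pics/t1.png

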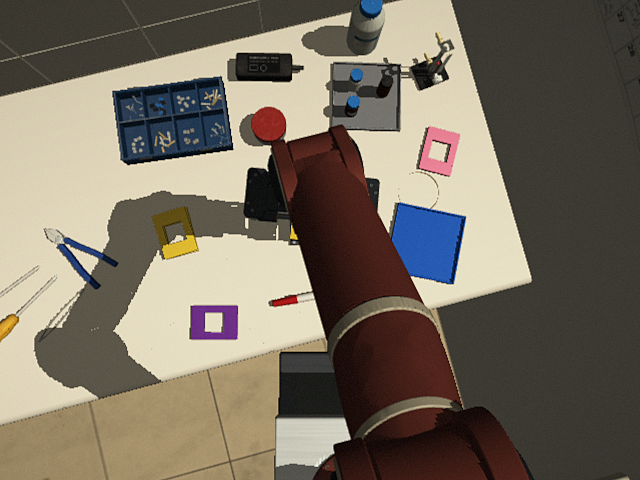

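```bash
python3 -m handwheel '[[[0,-1,12,0,0,0,1],[0,0,12,0,0,0,1],[0,0,12,0,0,0,1],[0,0,12,0,0,0,1],[0,0,10,0,0,0,1],[0,0,8,0,0,0,1],[0,0,0,0,0,0,1],[0,0,0,0,0,0,1]]]'
python3 - <<'E'
from h import *
from station import manip
d=manip.get_image("side")
plan([.514,.1006,.2256],-.081)
pickle.dump(d,open("im2.pkl","wb"))
crop(d["img"],255,185,100,90,6.6,"pics/s2.png")
s=manip.get_state();M=R.from_rotvec(s["eef_rot"]).as_matrix()
tip=s["position"]+M@[0,0,.1861]
print("tip centre",tip)
w=s["grip_width"]/2
for a in(-1,1):
  for sx in(-.0075,.0075): print(a,sx,proj(d,tip+M@[sx,a*w,0]).round(1), ((proj(d,tip+M@[sx,a*w,0])-[255,185])*6.6).round(0))
E
```

```text
t: 3.55
position: [0.516, 0.0993, 0.255]
eef_rot: [0.127, 3.138, 0.0]
contact_force: [-0.0, 0.0, 0.7]
grip_width: 0.0929
t 3.6 pos [516.   99.3 255.1] F [0.3 0.2 0.4] w 92.8
tool shift mm [ 2.1  1.2 29.5]
tool turn [0.0002 0.0008 0.0002]
tip centre [0.51616318 0.09928025 0.06901646]
-1 -0.0075 [[324.8 224.4]] [[461. 260.]]
-1 0.0075 [[327.  226.8]] [[475. 276.]]
1 -0.0075 [[284.6 229.3]] [[195. 293.]]
1 0.0075 [[286.4 231.9]] [[207. 310.]]
```

View pics/s2.png

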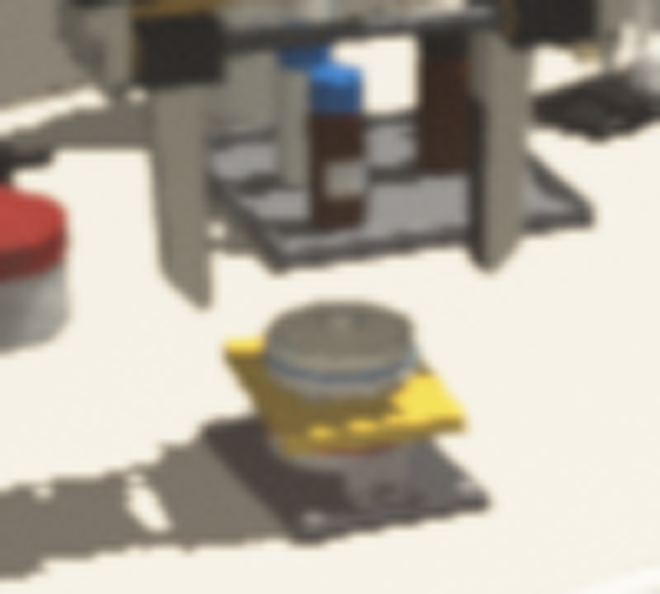

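```bash
python3 - <<'E'
from h import *
d=pickle.load(open("im2.pkl","rb"));D=load()
k=lambda P:((proj(d,P)-[255,185]+.5)*6.6-.5).round(1)
tip=np.array([.51616,.09928,.069])
M=R.from_rotvec([.127,3.138,0]).as_matrix()
print("mid pred",k(tip+M@[.0075,0,0]))
for nm,xy in(("tip axis",tip[:2]),("fit top",[.5141,.1006])):
  a=np.linspace(0,2*np.pi,100)
  for z in(.042,.051): 
    c=k(np.c_[xy[0]+.027*np.cos(a),xy[1]+.027*np.sin(a),0*a+z]); print(nm,z,"u range",c[:,0].min(),c[:,0].max(),"v",c[:,1].min(),c[:,1].max())
  print("top knob",k(np.r_[xy,.06]))
print("cam x axis",R.from_rotvec(d["rotation"]).as_matrix()[:,0])
t=D["top"]
# disc centre in top view
im=t["img"][185:255,275:345]
hsv=cv2.resize(im,None,fx=8,fy=8,interpolation=cv2.INTER_CUBIC).astype(int)
m=((hsv[...,2]-hsv[...,0]<60)&(hsv.sum(2)>300)).astype(np.uint8)
m=cv2.morphologyEx(m,cv2.MORPH_OPEN,np.ones((15,15),np.uint8))
n,l,st,ce=cv2.connectedComponentsWithStats(m)
for i in range(1,n): 
  if st[i,4]>2000: print(st[i],ce[i])
i=l[280,290]; cs=max(cv2.findContours((l==i).astype(np.uint8),0,1)[0],key=len); e=cv2.fitEllipse(cs); print(e)
c=(np.array(e[0])+.5)/8-.5+[275,185]; print(onz(t,c,.051), e[1][0]/8)
E
```

```text
mid pred [[345.2 295.6]]
tip axis 0.042 u range 259.1 419.7 v 329.4 394.3
tip axis 0.051 u range 258.6 419.6 v 305.2 369.4
top knob [[338.9 312. ]]
fit top 0.042 u range 257.5 418.4 v 332.2 397.3
fit top 0.051 u range 257.1 418.3 v 308.0 372.3
top knob [[337.5 314.9]]
cam x axis [-0.37506403 -0.92699172 -0.0036518 ]
[     0      0    560    560 157470] [329.38781355 283.19246841]
[  161   137   231   226 40234] [276.13416513 249.51292439]
((275.7547912597656, 249.47494506835938), (225.39535522460938, 229.21249389648438), 88.41496276855469)
[[0.51441754 0.10018836 0.051     ]] 28.174419403076172
```

```bash
python3 -m handwheel '[[[1.6,1,6,0,0,0,1],[0,0,8,0,0,0,1],[0,0,8,0,0,0,1],[0,0,5,0,0,0,1],[0,0,2.5,0,0,0,0.6],[0,0,0,0,0,0,0.6],[0,0,0,0,0,0,0.6]]]' 8
python3 - <<'E'
from h import *
from station import manip
d=manip.get_image("side")
plan([.5144,.1003,.2254],-.081)
crop(d["img"],255,185,100,90,6.6,"pics/s3.png")
E
```

```text
t: 4.47
position: [0.5144, 0.1004, 0.2254]
eef_rot: [0.127, 3.139, 0.0]
contact_force: [-0.9, 0.3, -1.0]
grip_width: 0.0749
t 4.53 pos [514.4 100.4 225.5] F [ 0.2  0.  -0.1] w 74.8
tool shift mm [ 0.  -0.1  0.1]
tool turn [0.0001 0.0005 0.0002]
```

View pics/s3.png

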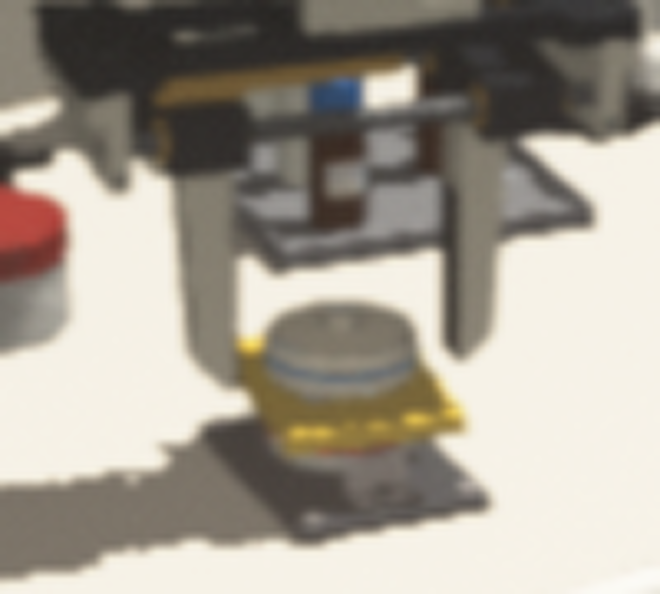

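```bash
python3 -m handwheel '[[[0,0.3,0,0,0,0,0.3],[0,0,0,0,0,0,0.25],[0,0,0,0,0,0,0.2],[0,0,0,0,0,0,0.1],[0,0,0,0,0,0,0],[0,0,0,0,0,0,-0.2],[0,0,0,0,0,0,-0.2]]]' 8
python3 -m handwheel '[[[0,0,0,0,0,0,-0.2],[0,0,-3,0,0,0,-0.2],[0,0,-5,0,0,0,-0.2],[0,0,-6,0,0,0,-0.2],[0,0,-6,0,0,0,-0.2],[0,0,-10,0,0,0,-0.2],[0,0,-15,0,0,0,-0.2],[0,0,-15,0,0,0,-0.2],[0,0,0,0,0,0,-0.2]]]' 10
python3 - <<'E'
from h import *
from station import manip
d=manip.get_image("side"); pickle.dump(d,open("im4.pkl","wb"))
plan([.5144,.1003,.2254],-.081)
crop(d["img"],255,160,100,90,6.6,"pics/s4.png")
E
```

```text
t: 5.4
position: [0.5143, 0.1007, 0.2253]
eef_rot: [-0.127, -3.139, 0.0]
contact_force: [-0.6, -0.3, -0.2]
grip_width: 0.0502
t: 6.52
position: [0.5148, 0.1007, 0.2869]
eef_rot: [0.127, 3.136, 0.001]
contact_force: [-0.4, 1.0, -0.5]
grip_width: 0.0504
t 6.58 pos [514.5 100.7 286.1] F [-0.4  0.   0.2] w 50.2
tool shift mm [ 0.1 -0.4 60.7]
tool turn [0.0005 0.0016 0.0002]
```

View pics/s4.png

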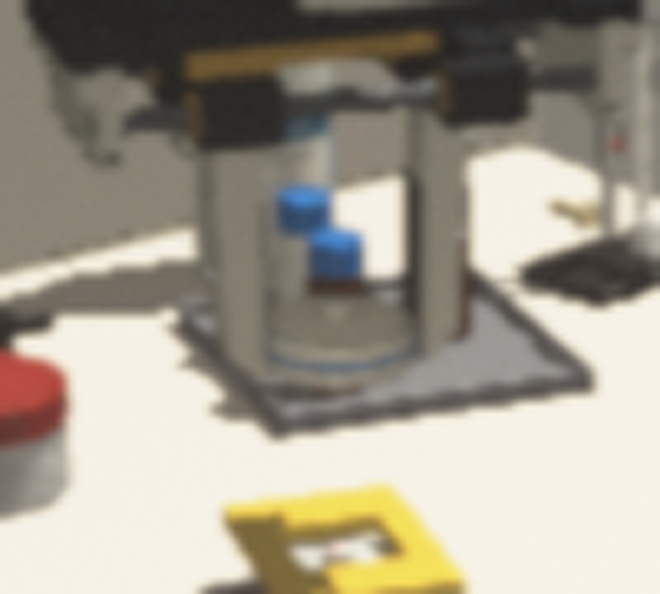

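```bash
python3 -c "
from h import *
plan([.4705,-.119,.23],-.197)"
```

```text
t 6.58 pos [514.5 100.7 286.1] F [-0.4  0.   0.2] w 50.2
tool shift mm [  26.2 -222.5   55.9]
tool turn [0.0005 0.0015 0.1162]
```

```bash
python3 -m handwheel '[[[1,-8,0,0,0,0,-0.2],[2,-16,0,0,0,0,-0.2],[2.5,-22,0,0,0,0,-0.2],[3,-25,0,0,0,0,-0.2],[3,-25,0,0,0,0,-0.2],[3,-25,0,0,0,0,-0.2],[3,-25,0,0,0,0,-0.2],[3,-25,0,0,0,0,-0.2],[2.5,-22,6,0,0,0,-0.2],[2,-17,8,0,0,0,-0.2],[1.2,-9,8,0,0,0,-0.2],[0,-3.5,8,0,0,0.03,-0.2],[0,0,8,0,0,0.04,-0.2],[0,0,8,0,0,0.046,-0.2],[0,0,6,0,0,0,-0.2],[0,0,4,0,0,0,-0.2],[0,0,0,0,0,0,-0.2],[0,0,0,0,0,0,-0.2]]]' 10
python3 - <<'E'
from h import *
from station import manip
d=manip.get_image("side"); e=manip.get_image("top"); pickle.dump(dict(side=d,top=e),open("im5.pkl","wb"))
plan([.4705,-.119,.1955],-.197)
crop(d["img"],350,170,100,90,6.6,"pics/s5.png");cv2.imwrite("pics/t5.png",e["img"])
E
```

```text
t: 8.82
position: [0.4704, -0.119, 0.2294]
eef_rot: [0.309, 3.126, -0.0]
contact_force: [-0.3, -0.8, -0.5]
grip_width: 0.0504
t 8.93 pos [ 470.3 -119.1  229.5] F [-0.4  0.1 -0.4] w 50.4
tool shift mm [-0.1  0.1 34. ]
tool turn [-0.0001  0.0005  0.0001]
```

View pics/s5.png

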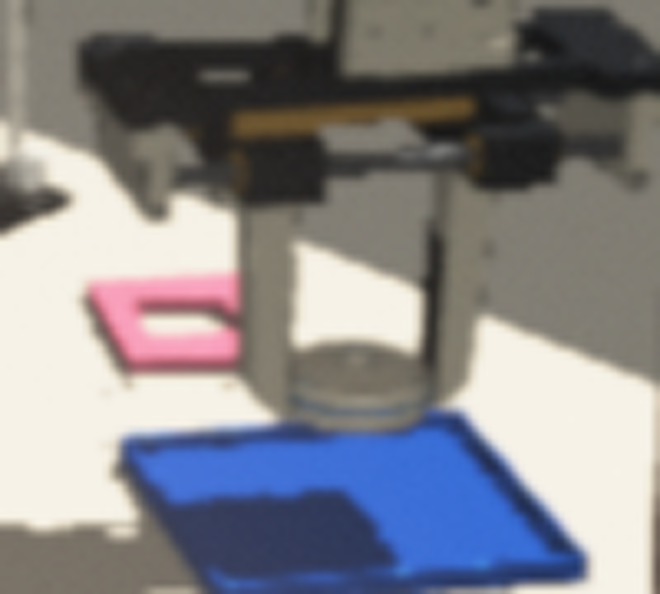

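View pics/t5.png

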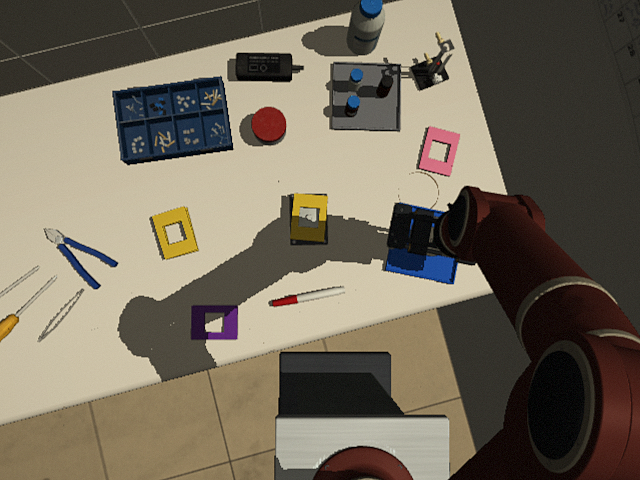

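```bash
python3 -m handwheel '[[[0,0,6,0,0,0,-0.2],[0,0,8,0,0,0,-0.2],[0,0,8,0,0,0,-0.2],[0,0,5,0,0,0,-0.2],[0,0,3,0,0,0,-0.2],[0,0,1,0,0,0,-0.2],[0,0,0.5,0,0,0,-0.2],[0,0,0,0,0,0,-0.2],[0,0,0,0,0,0,-0.2]]]' 10
python3 -m handwheel '[[[0,0,0.5,0,0,0,-0.2],[0,0,0.5,0,0,0,-0.2],[0,0,0.5,0,0,0,-0.2],[0,0,0.5,0,0,0,-0.2],[0,0,0,0,0,0,-0.2]]]' 10
python3 - <<'E'
from h import *
from station import manip
d=manip.get_image("side")
plan([.4705,-.119,.1955],-.197)
crop(d["img"],350,180,100,90,6.6,"pics/s6.png")
E
```

```text
t: 10.05
position: [0.4703, -0.119, 0.1979]
eef_rot: [0.308, 3.126, -0.0]
contact_force: [-0.3, 0.8, 0.1]
grip_width: 0.0503
t: 10.68
position: [0.4702, -0.119, 0.1957]
eef_rot: [-0.309, -3.126, 0.0]
contact_force: [0.1, 1.3, 0.4]
grip_width: 0.0503
t 10.72 pos [ 470.3 -119.   195.7] F [ 0.  -0.2 -0.6] w 50.3
tool shift mm [-0.2  0.1  0.2]
tool turn [-0.     -0.0001  0.0003]
```

View pics/s6.png

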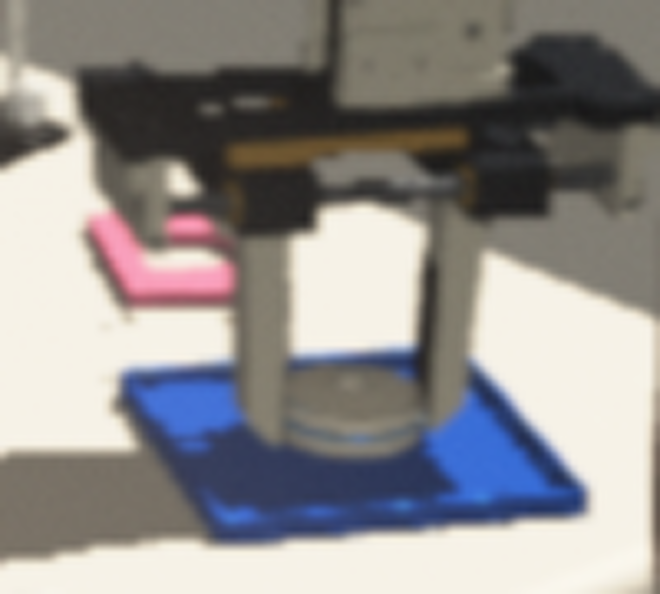

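```bash
for i in 1; do python3 -m handwheel '[[[0,0,0.4,0,0,0,-0.2],[0,0,0,0,0,0,-0.2]]]' 10;  python3 -m handwheel '[[[0,0,0.4,0,0,0,-0.2],[0,0,0,0,0,0,-0.2]]]' 10; python3 -m handwheel '[[[0,0,0.4,0,0,0,-0.2],[0,0,0,0,0,0,-0.2]]]' 10; done
```

```text
t: 10.98
position: [0.4703, -0.119, 0.1953]
eef_rot: [-0.309, -3.126, 0.0]
contact_force: [0.1, -0.5, -2.4]
grip_width: 0.0502
t: 11.22
position: [0.4703, -0.119, 0.1952]
eef_rot: [0.309, 3.126, -0.0]
contact_force: [-0.3, -0.1, 2.9]
grip_width: 0.0502
t: 11.48
position: [0.4703, -0.119, 0.1951]
eef_rot: [0.308, 3.126, -0.0]
contact_force: [0.2, 1.0, 5.8]
grip_width: 0.0501
```

```bash
python3 -m handwheel '[[[0,0,-0.6,0,0,0,-0.2],[0,0,0,0,0,0,0.1],[0,0,0,0,0,0,0.15],[0,0,0,0,0,0,0.25],[0,0,0,0,0,0,0.35],[0,0,0,0,0,0,0.4],[0,0,0,0,0,0,0.4],[0,0,0,0,0,0,0.4]]]' 10
python3 - <<'E'
from h import *
from station import manip
d=manip.get_image("side")
plan([.4705,-.119,.1955],-.197)
crop(d["img"],350,180,100,90,6.6,"pics/s7.png")
E
```

```text
t: 12.48
position: [0.4703, -0.119, 0.1952]
eef_rot: [-0.309, -3.126, 0.0]
contact_force: [-0.7, -0.4, -0.2]
grip_width: 0.065
t 12.53 pos [ 470.3 -119.   195.2] F [-0.8 -0.9 -0. ] w 65.2
tool shift mm [-0.2  0.1 -0.3]
tool turn [-0.0001 -0.      0.0003]
```

View pics/s7.png

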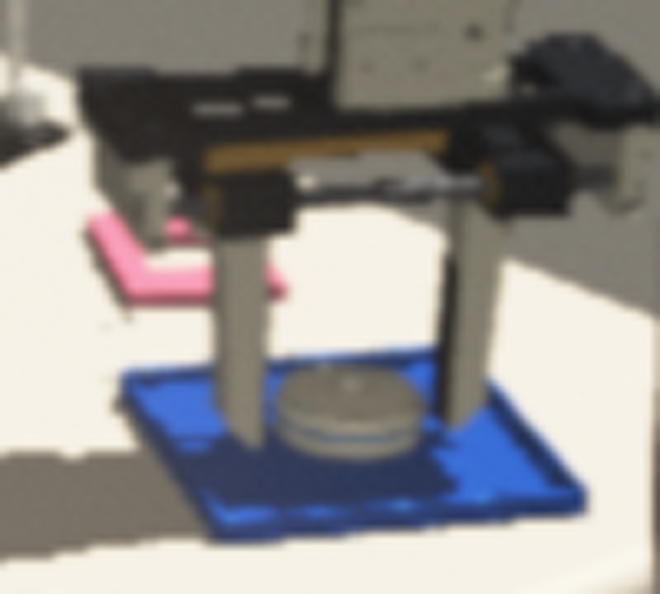

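```bash
python3 -m handwheel '[[[0,0,-4,0,0,0,0.4],[0,0,-8,0,0,0,0.4],[0,0,-15,0,0,0,0.4],[0,0,-20,0,0,0,1],[0,0,-25,0,0,0,1],[0,0,-25,0,0,0,1],[0,0,-15,0,0,0,1],[0,0,0,0,0,0,1],[0,0,0,0,0,0,1]]]' 10
python3 - <<'E'
from h import *
from station import manip
e=manip.get_image("top");d=manip.get_image("side");pickle.dump(dict(side=d,top=e),open("im8.pkl","wb"))
plan([.514,.1006,.32],-.081)
crop(e["img"],270,180,80,60,5,"pics/t8.png"); crop(d["img"],350,180,100,90,6.6,"pics/s8.png")
a=cv2.imread("pics/t8.png");b=cv2.resize(d["img"][210:270,360:440],None,fx=5,fy=5,interpolation=cv2.INTER_CUBIC);cv2.imwrite("pics/m8.png",np.hstack([a,b]))
E
```

```text
t: 13.65
position: [0.47, -0.119, 0.3072]
eef_rot: [-0.309, -3.126, 0.0]
contact_force: [0.6, -0.1, -0.6]
grip_width: 0.093
t 13.75 pos [ 470.  -119.   306.6] F [-0.3 -1.   0.9] w 92.8
tool shift mm [-2.000e-01  2.239e+02 -1.340e+01]
tool turn [ 1.000e-04 -1.500e-03 -1.158e-01]
```

View pics/m8.png

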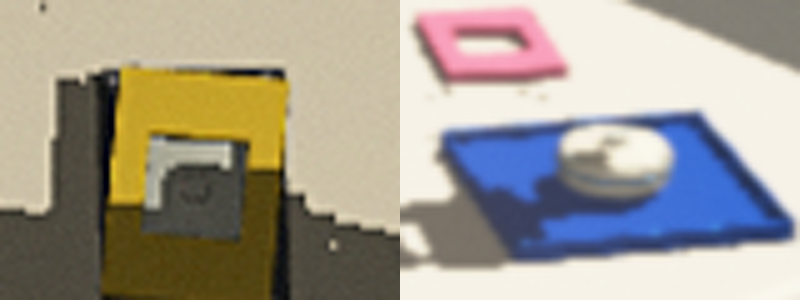

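```bash
cat >> h.py <<'E'
def fitspacer(t,c0=(.5141,.1006,-.081),z0=.029,win=(275,180,70,75),fn=lambda c:(c[...,2]>1.9*np.maximum(c[...,0],1))&(c[...,2]>55)):
    m=umask(t["img"],*win,fn)
    m=cv2.morphologyEx(m,cv2.MORPH_OPEN,np.ones((9,9),np.uint8))
    h=cv2.convexHull(cv2.findNonZero(m)); o=np.zeros_like(m); cv2.fillPoly(o,[h],1)
    p,f,_=fit([(t,o,win[0],win[1])],c0,.084,.062,z0,z0+.008)
    return p,f,o.sum()/64
E
python3 - <<'E'
from h import *
for f in("im0","im5","im8"):
    t=pickle.load(open(f+".pkl","rb"))["top"]; print(f,fitspacer(t))
print(t["img"][230,295],t["img"][230,285])
d=pickle.load(open("im8.pkl","rb"))["side"]; crop(d["img"],385,205,60,45,13,"pics/c8.png")
E
```

```text
im0 (array([ 0.51397082,  0.10085308, -0.08103796]), np.float64(33.3125), np.float64(1635.546875))
im5 (array([ 0.51454543,  0.100773  , -0.07260266]), np.float64(35.34375), np.float64(1622.890625))
im8 (array([ 0.51440028,  0.10096199, -0.07810507]), np.float64(21.078125), np.float64(1608.203125))
[19 68 82] [59 73 79]
```

View pics/c8.png

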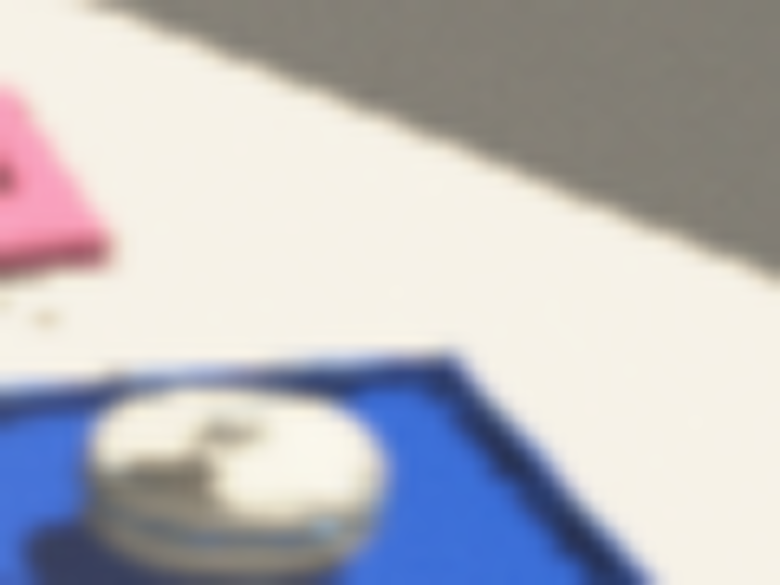

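```bash
python3 -m handwheel '[[[0,8,-4,0,0,0,1],[0,18,-4,0,0,0,1],[0,24,-4,0,0,0,1],[0,27,0,0,0,0,1],[0,27,0,0,0,0,1],[0,27,0,0,0,0,1],[0,27,0,0,0,0,1],[0,27,0,0,0,0,1],[0,22,0,0,0,0,1],[0,12,0,0,0,0,1],[0,5,0,0,0,-0.03,1],[0,0,0,0,0,-0.06,1],[0,0,0,0,0,-0.026,1],[0,0,0,0,0,0,1],[0,0,0,0,0,0,1]]]' 10
python3 -c "
from h import *
plan([.5143,.1008,.23],-.0795)"
```

```text
t: 15.62
position: [0.5141, 0.1003, 0.3192]
eef_rot: [-0.128, -3.139, 0.0]
contact_force: [0.5, -0.2, -0.1]
grip_width: 0.0929
t 15.62 pos [514.1 100.3 319.2] F [ 0.5 -0.2 -0.1] w 92.9
tool shift mm [-0.2  0.5 89.2]
tool turn [-0.0002 -0.0001 -0.0022]
```

```bash
python3 -m handwheel '[[[-0.2,0.5,8,0,0,-0.002,1],[0,0,15,0,0,0,1],[0,0,18,0,0,0,1],[0,0,18,0,0,0,1],[0,0,15,0,0,0,1],[0,0,9,0,0,0,1],[0,0,6,0,0,0,1],[0,0,0,0,0,0,1]]]' 10
python3 -m handwheel '[[[0,0,5,0,0,0,1],[0,0,6,0,0,0,0.8],[0,0,4.2,0,0,0,0.65],[0,0,0,0,0,0,0.6],[0,0,0,0,0,0,0.6],[0,0,0,0,0,0,0.6]]]' 10
python3 - <<'E'
from h import *
from station import manip
d=manip.get_image("side")
plan([.5143,.1008,.215],-.0795)
crop(d["img"],255,185,100,90,6.6,"pics/s9.png")
E
```

```text
t: 16.62
position: [0.5143, 0.1011, 0.2299]
eef_rot: [-0.124, -3.139, 0.0]
contact_force: [0.3, -0.2, 0.2]
grip_width: 0.0932
t: 17.38
position: [0.5144, 0.1012, 0.2151]
eef_rot: [0.124, 3.139, 0.0]
contact_force: [-0.5, 0.7, -0.3]
grip_width: 0.0745
t 17.43 pos [514.4 101.2 215.1] F [ 0.1 -0.5  0.1] w 74.6
tool shift mm [ 0.  -0.4  0.1]
tool turn [0.0001 0.0004 0.0007]
```

View pics/s9.png

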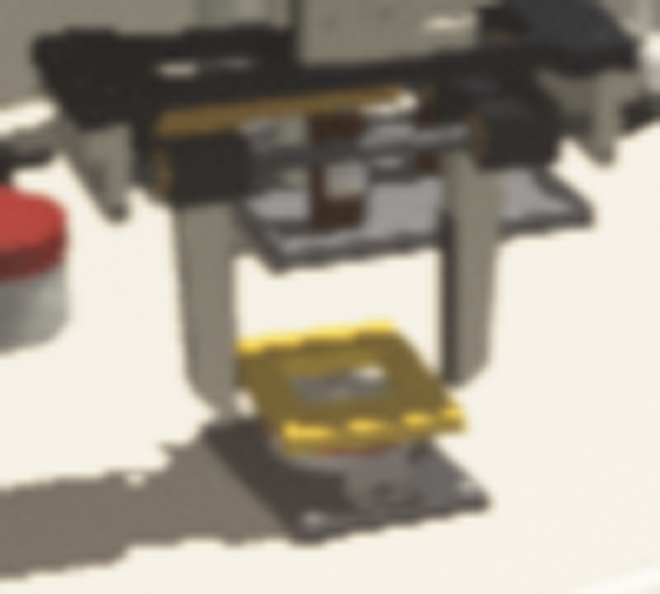

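```bash
python3 -m handwheel '[[[0,0,0.5,0,0,0,0.5],[0,0,0,0,0,0,0.42],[0,0,0,0,0,0,0.36],[0,0,0,0,0,0,0.3],[0,0,0,0,0,0,0.2],[0,0,0,0,0,0,0],[0,0,0,0,0,0,0]]]' 15
python3 -m handwheel '[[[0,0,0,0,0,0,0],[0,0,-2,0,0,0,0],[0,0,-4,0,0,0,0],[0,0,-6,0,0,0,0],[0,0,-8,0,0,0,0],[0,0,-12,0,0,0,0],[0,0,-14,0,0,0,0],[0,0,-8,0,0,0,0],[0,0,0,0,0,0,0],[0,0,0,0,0,0,0]]]' 20
python3 - <<'E'
from h import *
from station import manip
d=manip.get_image("side")
plan([.4863,.3460,.268],.297)
crop(d["img"],255,165,100,90,6.6,"pics/s10.png")
E
```

```text
t: 18.3
position: [0.5143, 0.1011, 0.2145]
eef_rot: [-0.124, -3.139, 0.0]
contact_force: [-0.7, -0.0, -0.1]
grip_width: 0.0615
t: 19.55
position: [0.5141, 0.1011, 0.2682]
eef_rot: [-0.124, -3.139, 0.0]
contact_force: [0.2, 0.2, -1.6]
grip_width: 0.0618
t 19.6 pos [514.1 101.1 268.1] F [-0.1 -0.4  0.2] w 62.1
tool shift mm [ 47. 242.   0.]
tool turn [-2.000e-04 -1.100e-03 -3.758e-01]
```

View pics/s10.png

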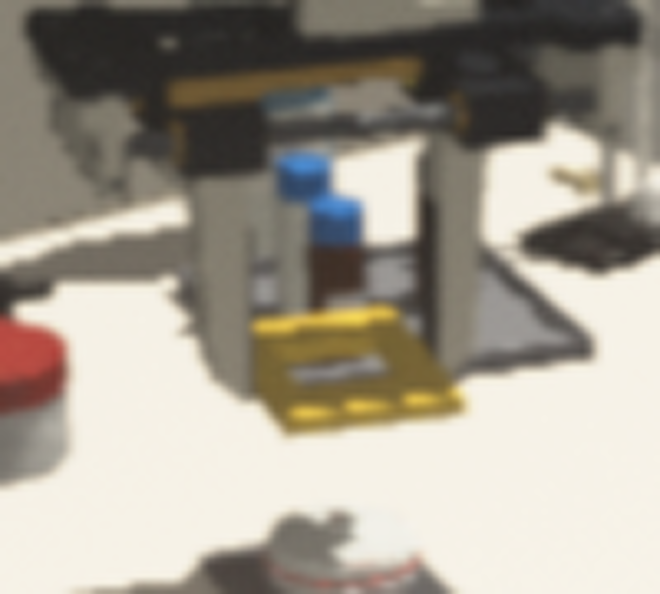

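```bash
python3 - <<'E'
from h import *
ims=[load()["top"],pickle.load(open("im5.pkl","rb"))["top"],pickle.load(open("im8.pkl","rb"))["top"]]
for t in ims:
  for z0,z1 in((0,.016),(.008,.016),(.0155,.016)):
    m=umask(t["img"],140,195,70,75,lambda c:(c[...,2]>1.9*np.maximum(c[...,0],1))&(c[...,2]>55))
    m=cv2.morphologyEx(m,cv2.MORPH_OPEN,np.ones((9,9),np.uint8))
    o=np.zeros_like(m); cv2.fillPoly(o,[cv2.convexHull(cv2.findNonZero(m))],1)
    p,f,_=fit([(t,o,140,195)],[.4863,.346,.297],.084,.062,z0,z1); print(z0,p.round(4),round(f,1))
a=np.mean([t["img"].astype(float) for t in (ims[0],ims[1])],0).astype(np.uint8)
k=9
im=cv2.resize(a[200:264,142:206],None,fx=k,fy=k,interpolation=cv2.INTER_CUBIC)
P=box([.4863,.346,.297],.084,.062,0,.016); q=((proj(ims[0],P)-[142,200]+.5)*k-.5).round().astype(int)
v=im.copy()
cv2.polylines(v,[q[4:]],True,(0,0,255),1); cv2.polylines(v,[q[:4]],True,(0,255,0),1)
cv2.imwrite("pics/pile.png",v)
E
```

```text
0 [0.4861 0.3461 0.2964] 47.1
0.008 [0.4857 0.345  0.2885] 76.3
0.0155 [0.4857 0.3454 0.3131] 114.7
0 [0.4861 0.3461 0.2923] 44.9
0.008 [0.4856 0.3456 0.2919] 73.8
0.0155 [0.4855 0.345  0.3021] 110.0
0 [0.4859 0.3462 0.3   ] 45.1
0.008 [0.4858 0.3456 0.2931] 71.9
0.0155 [0.4857 0.3451 0.3059] 109.0
```

View pics/pile.png

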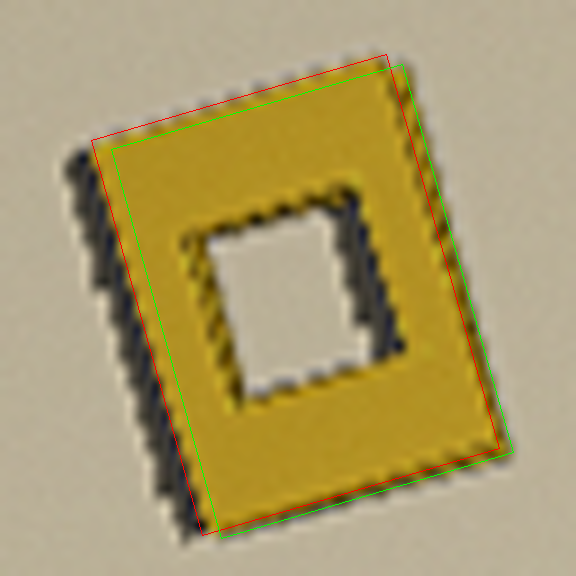

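```bash
python3 - <<'E'
from h import *
ims={"im0":load()["top"],"im5":pickle.load(open("im5.pkl","rb"))["top"]}
def faces(t,win,z,p0,thr):
    m=umask(t["img"],*win,lambda c:(c[...,2]>thr)&(c[...,2]-c[...,0]>70))
    m=cv2.morphologyEx(m,cv2.MORPH_OPEN,np.ones((9,9),np.uint8))
    o=np.zeros_like(m); cv2.fillPoly(o,[cv2.convexHull(cv2.findNonZero(m))],1)
    def c(p): return (hullmask(t,box(p[:3],.084+p[3],.062+p[4],z,z),win[0],win[1],o.shape)!=o).sum()/64
    p=np.r_[p0,0,0];S=np.array([.003,.003,.04,.002,.002])
    for i in range(5):
        sim=np.vstack([p]+[p+S*e for e in np.eye(5)])
        r=minimize(c,p,method="Nelder-Mead",options=dict(initial_simplex=sim,xatol=1e-5,fatol=.05,maxiter=600));p=r.x;S=-S*.7
    return p.round(4),round(r.fun,1)
for thr in(105,120,135):
  for n,t in ims.items(): print(thr,n,"pile",faces(t,(140,195,70,75),.016,[.486,.346,.295],thr))
  print(thr,"spacer",faces(ims["im0"],(275,180,70,75),.037,[.514,.1007,-.08],thr))
E
```

```text
105 im0 pile (array([0.4857, 0.3445, 0.2916, 0.0014, 0.0027]), np.float64(40.3))
105 im5 pile (array([0.4857, 0.3446, 0.3024, 0.0021, 0.0034]), np.float64(41.4))
105 spacer (array([ 5.139e-01,  1.006e-01, -8.370e-02, -0.000e+00,  1.000e-04]), np.float64(9.8))
120 im0 pile (array([0.4857, 0.3448, 0.3038, 0.0015, 0.0023]), np.float64(45.8))
120 im5 pile (array([0.4858, 0.3448, 0.2889, 0.0021, 0.0036]), np.float64(42.3))
120 spacer (array([ 5.140e-01,  1.007e-01, -8.100e-02, -2.000e-04, -2.000e-04]), np.float64(8.7))
135 im0 pile (array([ 0.4866,  0.3453,  0.3163, -0.    ,  0.0016]), np.float64(32.8))
135 im5 pile (array([0.4858, 0.3446, 0.297 , 0.0018, 0.003 ]), np.float64(41.2))
135 spacer (array([ 5.140e-01,  1.005e-01, -8.120e-02, -6.000e-04, -4.000e-04]), np.float64(8.0))
```

```bash
python3 - <<'E'
from h import *
from scipy.ndimage import map_coordinates
ims=[load()["top"]["img"],pickle.load(open("im5.pkl","rb"))["top"]["img"]]
cam=load()["top"]
def prof(img,p,z,n=25):
    x,y,a=p;u=np.array([np.cos(a),np.sin(a)]);v=np.array([-u[1],u[0]])
    out={}
    offs=np.arange(-6,6.1,.5)*1e-3
    for nm,n_,t_,h,l in(("+x",u,v,.042,.031),("-x",-u,v,.042,.031),("+y",v,u,.031,.042),("-y",-v,u,.031,.042)):
        s=np.linspace(-.8,.8,n)*l
        P=np.array([[np.r_[np.array([x,y])+n_*(h+o)+t_*k,z] for k in s] for o in offs])
        q=proj(cam,P.reshape(-1,3)); 
        ch=[map_coordinates(img[...,c].astype(float),[q[:,1],q[:,0]],order=1).reshape(len(offs),n).mean(1) for c in(0,2)]
        out[nm]=ch
    return offs,out
for nm,p,z,im in(("spacer",[.5140,.1006,-.081],.037,ims[0]),("pile",[.4861,.3455,.297],.016,(ims[0].astype(float)+ims[1])/2)):
    o,r=prof(im,p,z); print(nm,(o*1e3))
    for k,(b,rr) in r.items(): print(k,"R",rr.round(0).astype(int).tolist()); print("   B",b.round(0).astype(int).tolist())
E
```

```text
spacer [-6.  -5.5 -5.  -4.5 -4.  -3.5 -3.  -2.5 -2.  -1.5 -1.  -0.5  0.   0.5
  1.   1.5  2.   2.5  3.   3.5  4.   4.5  5.   5.5  6. ]
+x R [162, 163, 163, 163, 164, 165, 166, 164, 158, 149, 138, 126, 115, 105, 101, 103, 114, 130, 144, 155, 162, 167, 170, 171, 171]
   B [32, 32, 31, 31, 30, 29, 29, 29, 29, 31, 37, 45, 55, 64, 75, 87, 99, 111, 120, 127, 132, 135, 137, 138, 137]
-x R [164, 165, 165, 166, 167, 169, 171, 169, 163, 153, 137, 118, 93, 64, 39, 21, 13, 16, 22, 28, 35, 41, 48, 56, 62]
   B [33, 33, 33, 33, 33, 34, 34, 33, 31, 29, 26, 23, 20, 17, 16, 16, 18, 23, 27, 32, 36, 41, 46, 51, 55]
+y R [114, 108, 104, 102, 104, 109, 113, 115, 115, 113, 105, 89, 66, 42, 26, 20, 22, 26, 30, 34, 38, 41, 45, 47, 50]
   B [42, 35, 29, 24, 22, 21, 20, 20, 20, 21, 20, 19, 17, 16, 17, 20, 23, 26, 29, 31, 32, 34, 36, 38, 40]
-y R [156, 155, 155, 158, 162, 165, 168, 170, 165, 154, 138, 121, 108, 100, 96, 97, 100, 107, 116, 125, 133, 141, 149, 157, 163]
   B [56, 52, 47, 42, 38, 35, 32, 30, 29, 30, 34, 41, 51, 62, 72, 80, 87, 93, 99, 104, 110, 116, 121, 127, 131]
pile [-6.  -5.5 -5.  -4.5 -4.  -
[... 366 characters left out ...]
180, 181, 182, 183, 182, 179, 173, 163, 151, 137, 123, 116, 117, 126, 141, 156, 169, 180, 188, 191, 191, 190, 189]
   B [36, 36, 36, 36, 36, 36, 36, 34, 31, 27, 23, 21, 25, 37, 56, 79, 101, 121, 136, 148, 155, 157, 157, 155, 154]
+y R [177, 177, 177, 177, 178, 179, 180, 180, 180, 177, 169, 157, 138, 114, 90, 71, 61, 58, 59, 61, 66, 73, 84, 99, 117]
   B [35, 35, 35, 35, 35, 34, 34, 34, 34, 35, 36, 37, 39, 41, 44, 47, 50, 52, 53, 53, 55, 59, 67, 79, 93]
-y R [179, 179, 179, 180, 181, 182, 182, 179, 172, 162, 152, 144, 138, 134, 131, 132, 139, 150, 162, 173, 179, 184, 186, 188, 188]
   B [36, 36, 36, 36, 36, 36, 36, 35, 33, 29, 26, 22, 19, 20, 27, 42, 65, 92, 117, 135, 146, 152, 154, 155, 155]
```

```bash
python3 -m handwheel '[[[2,8,0,0,0,0,0],[3,16,0,0,0,0,0],[4,22,0,0,0,0,0],[5,25,0,0,0,0,0],[5,25,0,0,0,0,0],[5,25,0,0,0,0,0],[5,25,0,0,0,0,0],[5,25,0,0,0,0,0],[5,25,0,0,0,0,0],[4,22,0,0,0,0,0],[3,14,0,0,0,0,0],[1,7,0,0,0,0,0],[0,3,0,0,0,-0.05,0],[0,0,0,0,0,-0.08,0],[0,0,0,0,0,-0.09,0],[0,0,0,0,0,-0.09,0],[0,0,0,0,0,-0.06,0],[0,0,0,0,0,0,0],[0,0,0,0,0,0,0]]]' 20
python3 - <<'E'
from h import *
from station import manip
plan([.4860,.3459,.2075],.297)
t=manip.get_image("top"); cv2.imwrite("pics/t11.png",t["img"])
E
```

```text
t: 21.98
position: [0.4868, 0.3455, 0.2685]
eef_rot: [-0.454, 3.109, -0.001]
contact_force: [0.4, 0.2, 0.6]
grip_width: 0.0614
t 21.98 pos [486.8 345.5 268.5] F [0.4 0.2 0.6] w 61.4
tool shift mm [ 0.6  0.7 61. ]
tool turn [-0.0004 -0.0001 -0.0071]
```

View pics/t11.png

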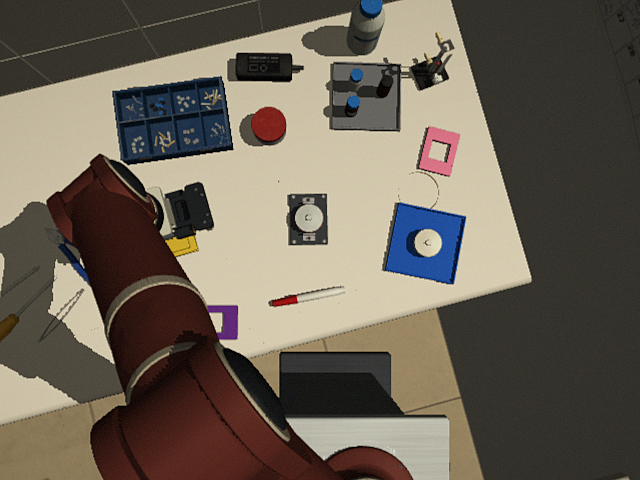

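```bash
python3 -m handwheel '[[[0.6,0.7,6,0,0,-0.007,0],[0,0,10,0,0,0,0],[0,0,12,0,0,0,0],[0,0,12,0,0,0,0],[0,0,10,0,0,0,0],[0,0,7,0,0,0,0],[0,0,4,0,0,0,0],[0,0,0,0,0,0,0],[0,0,0,0,0,0,0]]]' 20
python3 - <<'E'
from h import *
from station import manip
plan([.4860,.3459,.2015],.297)
d=manip.get_image("side");pickle.dump(d,open("im12.pkl","wb")); crop(d["img"],160,235,80,66,9,"pics/s12.png")
E
```

```text
t: 23.15
position: [0.4858, 0.3467, 0.2078]
eef_rot: [-0.467, 3.106, 0.001]
contact_force: [0.6, 0.1, -0.8]
grip_width: 0.0616
t 23.15 pos [485.8 346.7 207.8] F [ 0.6  0.1 -0.8] w 61.6
tool shift mm [ 0.1 -0.8  6.3]
tool turn [0.0002 0.0007 0.0013]
```

View pics/s12.png

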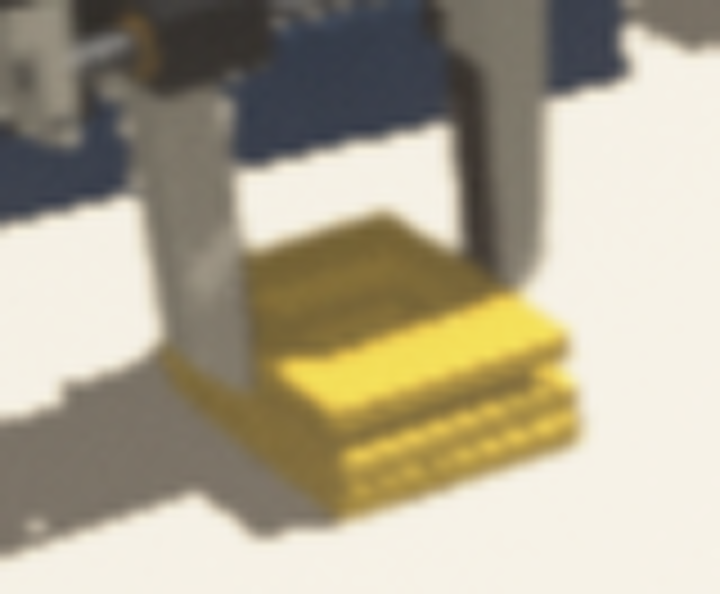

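```bash
python3 - <<'E'
from h import *
d=pickle.load(open("im12.pkl","rb"))
k=lambda P:((proj(d,P)-[160,235]+.5)*9-.5).round(1)
for nm,p,z0,z1 in(("held",[.4858,.3467,.2983],.0223,.0303),("pile fit",[.4860,.3459,.297],0,.016)):
    P=box(p,.084,.062,z0,z1); print(nm,"\n",k(P))
b=np.array([.486,.346,.016]); print("per mm x,y,z",(k(b+[.01,0,0])-k(b))/10,(k(b+[0,.01,0])-k(b))/10,(k(b+[0,0,.01])-k(b))/10)
E
```

```text
held 
 [[147.5 314.1]
 [384.5 239.3]
 [571.  364.4]
 [327.8 446.5]
 [144.2 283. ]
 [381.9 208.8]
 [568.7 332.7]
 [324.8 414.2]]
pile fit 
 [[160.2 399. ]
 [395.3 322.6]
 [580.4 450.7]
 [339.3 534.6]
 [153.6 337.4]
 [390.1 262.3]
 [575.9 388.3]
 [333.3 470.8]]
per mm x,y,z [[-0.94 -1.83]] [[-4.34  0.76]] [[-0.35 -3.91]]
```

```bash
python3 -m handwheel '[[[0,-0.8,2,0,0,0,0],[0,0,1.5,0,0,0,0],[0,0,0.5,0,0,0,0],[0,0,0,0,0,0,0],[0,0,0,0,0,0,0]]]' 20
python3 - <<'E'
from h import *
from station import manip
plan([.4860,.3459,.2015],.297)
d=manip.get_image("side");pickle.dump(d,open("im13.pkl","wb"))
k=11
im=cv2.resize(d["img"][255:305,173:235],None,fx=k,fy=k,interpolation=cv2.INTER_CUBIC)
cv2.imwrite("pics/s13.png",im)
E
```

```text
t: 23.82
position: [0.4859, 0.3459, 0.2034]
eef_rot: [0.467, -3.107, 0.0]
contact_force: [0.1, 0.8, 0.3]
grip_width: 0.0615
t 23.82 pos [485.9 345.9 203.4] F [0.1 0.8 0.3] w 61.5
tool shift mm [-0.1  0.   1.9]
tool turn [-0.     -0.0001  0.0013]
```

View pics/s13.png

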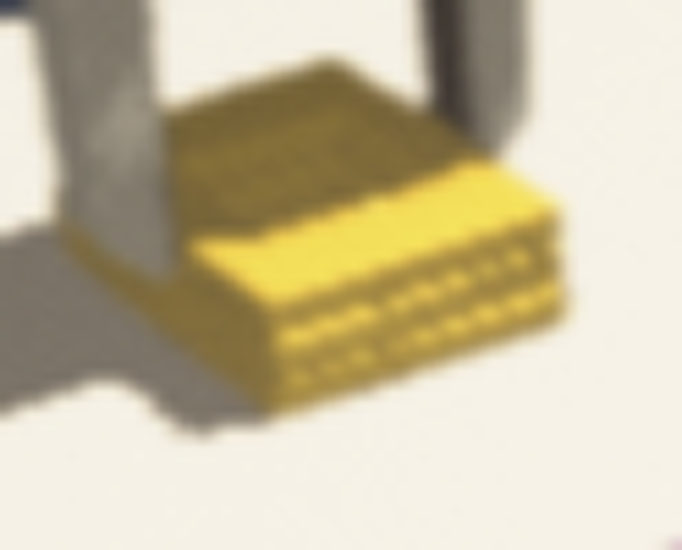

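```bash
python3 - <<'E'
from h import *
d=pickle.load(open("im13.pkl","rb"))
im=d["img"].astype(float)
# predicted corner lines
for nm,p,z0,z1 in(("held",[.4859,.3459,.2983],.0179,.0259),("pile",[.4860,.3459,.297],0,.016)):
    P=box(p,.084,.062,z0,z1); q=proj(d,P); print(nm,"far-right",q[2].round(2),q[6].round(2),"near",q[3].round(2),q[7].round(2))
for v in range(270,288):
    b=im[v,215:232,0]; i=np.where((b[:-1]<160)&(b[1:]>=160))[0]
    if len(i): i=i[-1]; print(v,"right",round(215+i+(160-b[i])/(b[i+1]-b[i]),2))
for v in range(280,295):
    print(v,"near R",im[v,190:208,2].astype(int).tolist())
E
```

```text
held far-right [223.51 276.87] [223.26 273.37] near [196.55 286.04] [196.22 282.46]
pile far-right [224.05 284.64] [223.55 277.7 ] near [197.25 293.96] [196.59 286.86]
270 right 218.76
271 right 220.08
272 right 221.53
273 right 222.92
274 right 223.48
275 right 223.6
276 right 223.56
277 right 223.53
278 right 223.68
279 right 223.74
280 right 223.78
281 right 224.02
282 right 224.15
283 right 224.0
284 right 223.26
285 right 221.08
286 right 218.08
287 right 215.08
280 near R [126, 129, 136, 159, 195, 228, 240, 243, 243, 243, 242, 240, 239, 231, 213, 202, 192, 175]
281 near R [126, 125, 124, 132, 149, 181, 219, 236, 239, 237, 229, 213, 203, 192, 177, 170, 165, 162]
282 near R [128, 127, 126, 126, 130, 141, 168, 198, 207, 197, 186, 176, 169, 169, 175, 184, 180, 172]
283 near R [130, 129, 129, 128, 127, 130, 140, 160, 172, 168, 166, 175, 185, 190, 207, 226, 222, 197]
284 near R [130, 130, 129, 128, 129, 130, 133, 151, 172, 186, 191, 206, 224, 226, 218, 207, 198, 182]
285 near R [127, 128, 126, 128, 129, 130, 131, 150, 193, 223, 227, 220, 206, 199, 189, 179, 172, 167]
286 near R [126,
[... 201 characters left out ...]
25, 126, 127, 129, 128, 130, 132, 138, 154, 169, 169, 164, 178, 185, 176, 175, 173, 168]
289 near R [124, 126, 126, 128, 128, 130, 132, 136, 151, 177, 184, 172, 168, 171, 169, 166, 168, 180]
290 near R [124, 126, 125, 126, 127, 131, 132, 141, 155, 167, 170, 169, 170, 173, 181, 189, 198, 223]
291 near R [126, 125, 124, 125, 126, 127, 130, 141, 157, 169, 175, 186, 200, 212, 226, 234, 238, 242]
292 near R [126, 126, 127, 126, 128, 130, 134, 153, 182, 202, 213, 226, 236, 239, 242, 244, 245, 246]
293 near R [148, 139, 151, 167, 171, 171, 177, 201, 229, 237, 240, 242, 245, 246, 245, 246, 246, 246]
294 near R [205, 191, 210, 231, 235, 235, 235, 239, 243, 245, 245, 246, 246, 246, 246, 246, 246, 246]
```

```bash
python3 - <<'E'
from h import *
A=load()["side"]; B=pickle.load(open("im13.pkl","rb"))
def corner(im,rows_top,rows_bot,urows):
    def cr(v):
        b=im[v,205:236,0]; i=np.where((b[:-1]<155)&(b[1:]>=155))[0][-1]; return 205+i+(155-b[i])/(b[i+1]-b[i])
    return [(v,round(cr(v),2)) for v in range(*rows_top)]
def topline(im,us,rng,hi):
    out=[]
    for u in us:
        b=im[rng[0]:rng[1],u,0]
        idx=np.where((b[:-1]>=155)&(b[1:]<155))[0] if hi else np.where((b[:-1]<155)&(b[1:]>=155))[0]
        i=idx[0] if hi else idx[-1]
        out.append(rng[0]+i+(155-b[i])/(b[i+1]-b[i]))
    return np.polyfit(us,out,1)
for nm,d,pz,top0 in(("im0",A,.016,None),("im13",B,.0259,None)):
    im=d["img"].astype(float)
    bot=topline(im,np.arange(202,222),(270,300),False)
    us=np.arange(212,221)
    top=topline(im,us,(255,285),True)
    u=np.arange(214,220).mean()
    print(nm,"bottom v@200,220",np.polyval(bot,[200,217]).round(2),"top v@217",np.polyval(top,217).round(2))
    # prediction
    Pb=proj(d,box([.486,.3459,.297],.084,.062,0,.016)); Pt=proj(d,box([.486,.3459,.297],.084,.062,pz-.008,pz))
    ln=lambda a,b,u:a[1]+(b[1]-a[1])*(u-a[0])/(b[0]-a[0])
    print("  pred bottom",[round(ln(Pb[2],Pb[3],x),2) for x in(200,217)],"top",round(ln(Pt[5],Pt[6],217),2))
E
```

```text
im0 bottom v@200,220 [292.   286.26] top v@217 272.76
  pred bottom [np.float64(293.0), np.float64(287.09)] top 273.26Traceback (most recent call last):
  File "<stdin>", line 19, in <module>
  File "<stdin>", line 12, in topline
IndexError: index 0 is out of bounds for axis 0 with size 0
```

```bash
python3 - <<'E'
from h import *
A=load()["side"]; B=pickle.load(open("im13.pkl","rb"))
ln=lambda a,b,u:a[1]+(b[1]-a[1])*(u-a[0])/(b[0]-a[0])
for nm,d,pz in(("im0",A,.016),("im13",B,.0259)):
    im=d["img"].astype(float)
    Pt=proj(d,box([.486,.3459,.297],.084,.062,0,pz)); res=[];res2=[]
    for u in range(200,221):
        pv=ln(Pt[6],Pt[7],u); b=im[:,u,2]
        g=[(v,b[v]-b[v+1]) for v in range(int(pv)-4,int(pv)+4)]
        c=[v for v in range(int(pv)-4,int(pv)+4) if b[v]>=212>b[v+1]]
        res.append(round(c[0]+(b[c[0]]-212)/(b[c[0]]-b[c[0]+1])-pv,2) if c else None)
        pb=ln(proj(d,box([.486,.3459,.297],.084,.062,0,pz))[2],proj(d,box([.486,.3459,.297],.084,.062,0,pz))[3],u)
        bb=im[:,u,0]; c=[v for v in range(int(pb)-5,int(pb)+5) if bb[v]<155<=bb[v+1]]
        res2.append(round(c[-1]+(155-bb[c[-1]])/(bb[c[-1]+1]-bb[c[-1]])-pb,2) if c else None)
    f=lambda r:np.median([x for x in r if x is not None])
    print(nm,"front top edge",f(res),res); print("  bottom",f(res2),res2)
E
```

```text
im0 front top edge 0.02 [np.float64(0.12), np.float64(0.16), np.float64(0.09), np.float64(0.11), np.float64(0.16), np.float64(0.11), np.float64(0.15), np.float64(0.08), np.float64(0.02), np.float64(0.07), np.float64(0.05), np.float64(-0.09), np.float64(0.0), np.float64(-0.07), np.float64(-0.15), np.float64(-0.06), np.float64(-0.18), np.float64(-0.15), np.float64(-0.08), np.float64(-0.11), np.float64(-0.07)]
  bottom -0.89 [np.float64(-1.06), np.float64(-1.07), np.float64(-1.06), np.float64(-1.02), np.float64(-1.01), np.float64(-0.92), np.float64(-0.82), np.float64(-0.93), np.float64(-0.88), np.float64(-0.78), np.float64(-0.92), np.float64(-0.94), np.float64(-0.89), np.float64(-0.89), np.float64(-0.89), np.float64(-0.84), np.float64(-0.85), np.float64(-0.86), np.float64(-0.82), np.float64(-0.8), np.float64(-0.81)]
im13 front top edge 0.23 [np.float64(0.24), np.float64(0.21), np.float64(0.27), np.float64(0.34), np.float64(0.21), np.float64(0.25), np.float64(0.34), np.float64(0.19), np.float64(0.17), np.float64(0.27), np.float64(0.2), np.float64(0.18), np.float64(0.28), np.float64(0.23), np.float64(0.27), np.float64(0.34), np.float64(0.14), np.float64(0.22), np.float64(0.31), np.float64(0.12), np.float64(0.21)]
  bottom -0.87 [np.float64(-1.05), np.float64(-1.04), np.float64(-1.04), np.float64(-1.0), np.float64(-0.98), np.float64(-0.9), np.float64(-0.79), np.float64(-0.9), np.float64(-0.86), np.float64(-0.76), np.float64(-0.89), np.float64(-0.93), np.float64(-0.87), np.float64(-0.86), np.float64(-0.87), np.float64(-0.83), np.float64(-0.83), np.float64(-0.83), np.float64(-0.79), np.float64(-0.78), np.float64(-0.8)]
```

```bash
python3 -m handwheel '[[[-0.6,0,0,0,0,0,0],[0,0,0.6,0,0,0,0],[0,0,0.5,0,0,0,0],[0,0,0,0,0,0,0]]]' 20; python3 -m handwheel '[[[0,0,0.4,0,0,0,0],[0,0,0,0,0,0,0]]]'; python3 -m handwheel '[[[0,0,0.3,0,0,0,0],[0,0,0,0,0,0,0]]]'; python3 -m handwheel '[[[0,0,0.3,0,0,0,0],[0,0,0,0,0,0,0]]]'
```

```text
t: 24.38
position: [0.4865, 0.346, 0.2025]
eef_rot: [-0.467, 3.107, 0.0]
contact_force: [-0.5, 0.8, 1.2]
grip_width: 0.0619
t: 24.62
position: [0.4866, 0.346, 0.2022]
eef_rot: [-0.467, 3.107, 0.0]
contact_force: [-0.3, 0.5, 3.1]
grip_width: 0.0618
t: 24.88
position: [0.4865, 0.3461, 0.2021]
eef_rot: [-0.467, 3.106, 0.0]
contact_force: [-0.8, -0.1, 5.8]
grip_width: 0.0615
t: 25.12
position: [0.4865, 0.346, 0.2021]
eef_rot: [-0.467, 3.106, 0.0]
contact_force: [-1.3, -1.0, 6.8]
grip_width: 0.0616
```

```bash
python3 -m handwheel '[[[0,0,-0.5,0,0,0,0],[0,0,0,0,0,0,0],[0,0,0,0,0,0,0]]]' 3; python3 -m handwheel '[[[0,0,0,0,0,0,0.3],[0,0,0,0,0,0,0.36],[0,0,0,0,0,0,0.42],[0,0,0,0,0,0,0.5],[0,0,0,0,0,0,0.6],[0,0,0,0,0,0,0.6],[0,0,0,0,0,0,0.6]]]' 3
python3 - <<'E'
from h import *
from station import manip
plan([.4860,.3459,.2015],.297)
d=manip.get_image("side");pickle.dump(d,open("im14.pkl","wb"))
k=11
im=cv2.resize(d["img"][255:305,173:235],None,fx=k,fy=k,interpolation=cv2.INTER_CUBIC)
cv2.imwrite("pics/s14.png",im)
E
```

```text
t: 25.5
position: [0.4866, 0.346, 0.2021]
eef_rot: [-0.467, 3.107, 0.0]
contact_force: [-0.1, -1.9, 5.9]
grip_width: 0.062
t: 26.38
position: [0.4865, 0.346, 0.2018]
eef_rot: [0.467, -3.107, 0.0]
contact_force: [-0.9, -0.6, -0.7]
grip_width: 0.074
t 26.38 pos [486.5 346.  201.8] F [-0.9 -0.6 -0.7] w 74.0
tool shift mm [0.5 0.1 0.3]
tool turn [-0.0001 -0.0001  0.0012]
```

View pics/s14.png

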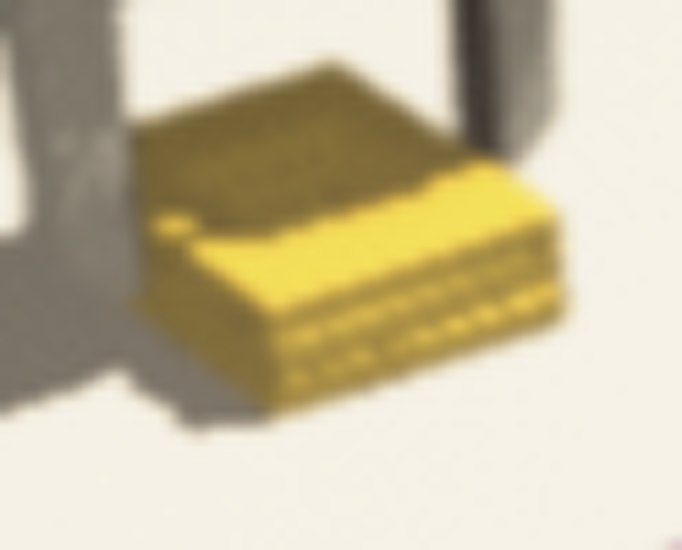

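```bash
python3 -m handwheel '[[[0,0,-3,0,0,0,0.7],[0,0,-8,0,0,0,0.8],[0,0,-15,0,0,0,1],[0,0,-20,0,0,0,1],[0,0,-25,0,0,0,1],[0,0,-25,0,0,0,1],[0,15,-15,0,0,0,1],[0,30,0,0,0,0,1],[0,30,0,0,0,0,1],[0,30,0,0,0,0,1],[0,30,0,0,0,0,1],[0,30,0,0,0,0,1],[0,20,0,0,0,0,1],[0,10,0,0,0,0,1],[0,0,0,0,0,0,1],[0,0,0,0,0,0,1]]]' 3
python3 - <<'E'
from h import *
from station import manip
plan([.4860,.3459,.2015],.297)
t=manip.get_image("top");s=manip.get_image("side");pickle.dump(dict(side=s,top=t),open("im15.pkl","wb"))
z=lambda im,x,y,w,h,k:cv2.resize(im[y:y+h,x:x+w],None,fx=k,fy=k,interpolation=cv2.INTER_CUBIC)
m=np.vstack([np.hstack([z(t["img"],135,200,80,60,5),z(s["img"],162,248,80,60,5)]),np.hstack([z(t["img"],390,210,80,60,5),z(s["img"],365,210,80,60,5)])])
cv2.imwrite("pics/m15.png",m)
cv2.imwrite("pics/t15.png",t["img"])
E
```

```text
t: 28.42
position: [0.4302, 0.5312, 0.3128]
eef_rot: [-0.464, 3.107, -0.002]
contact_force: [0.1, 0.1, -0.3]
grip_width: 0.0931
t 28.43 pos [430.2 531.2 312.8] F [ 0.1  0.1 -0.3] w 93.1
tool shift mm [   0.8 -193.3  111.6]
tool turn [-0.0016  0.0001 -0.0006]
```

View pics/m15.png

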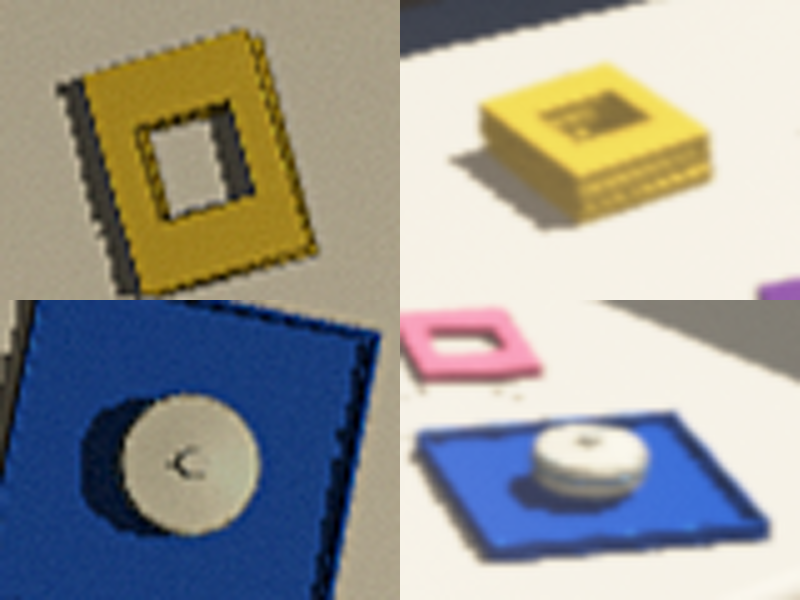

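```bash
python3 - <<'E'
from h import *
from scipy.ndimage import map_coordinates
cam=load()["top"]; a0=(load()["top"]["img"].astype(float)+pickle.load(open("im5.pkl","rb"))["top"]["img"])/2
D=pickle.load(open("im15.pkl","rb")); a1=D["top"]["img"].astype(float)
def cross(img,p,z,nm,ch,thr,part):
    x,y,a=p;u=np.array([np.cos(a),np.sin(a)]);v=np.array([-u[1],u[0]])
    n_,t_,h,l={"+x":(u,v,.042,.031),"-x":(-u,v,.042,.031),"+y":(v,u,.031,.042),"-y":(-v,u,.031,.042)}[nm]
    offs=np.arange(-3.5,4.1,.1)*1e-3; s=np.linspace(*part,15)*l
    P=np.array([[np.r_[np.array([x,y])+n_*(h+o)+t_*k,z] for k in s] for o in offs]); q=proj(cam,P.reshape(-1,3))
    f=map_coordinates(img[...,ch],[q[:,1],q[:,0]],order=1).reshape(len(offs),15).mean(1)
    c=np.where((f[:-1]<thr)!=(f[1:]<thr))[0]; return round(offs[c[0]]*1e3,2) if len(c) else None
p=[.4860,.3459,.297]
for nm,ch,thr in(("+x",0,90),("-x",2,150),("+y",2,118),("-y",2,160)):
  for part in((-.8,.8),(-.85,-.3),(.3,.85)):
    print(nm,part,"pile before",cross(a0,p,.016,nm,ch,thr,part),"now top",cross(a1,p,.024,nm,ch,thr,part))
A=load()["side"];ln=lambda a,b,u:a[1]+(b[1]-a[1])*(u-a[0])/(b[0]-a[0])
for nm,d,pz in(("im0",A,.016),("im15",D["side"],.024)):
    im=d["img"].astype(float); Pt=proj(d,box(p,.084,.062,0,pz))
    for e,i,j,us in(("front",6,7,range(200,221)),("left",7,4,range(182,194)),("backright",5,6,range(206,221)),("backleft",4,5,range(180,200))):
        r=[]
        for u in us:
            pv=ln(Pt[i],Pt[j],u);R_=range(int(pv)-4,int(pv)+5)
            if e in("front","left"): b=im[:,u,2];t=212 if e=="front" else 185; c=[v+(b[v]-t)/(b[v]-b[v+1])-pv for v in R_ if b[v]>=t>b[v+1]]
            else: b=im[:,u,0];t=155; c=[v+(b[v]-t)/(b[v]-b[v+1])-pv for v in R_ if b[v]>=t>b[v+1]]
            if c: r.append(c[0])
        print(nm,e,np.mean(r).round(2),"ends",np.mean(r[:5]).round(2),np.mean(r[-5:]).round(2))
    bot=[]
    for u in range(200,221):
        pv=ln(Pt[2],Pt[3],u);b=im[:,u,0];c=[v+(155-b[v])/(b[v+1]-b[v])-pv for v in range(int(pv)-5,int(pv)+4) if b[v]<155<=b[v+1]]; bot.append(c[-1])
    print("bottom",np.mean(bot).round(2))
print(fitspacer(D["top"],(.486,.346,.297),.016,(140,195,70,75)))
E
```

```text
+x (-0.8, 0.8) pile before -0.1 now top 0.3
+x (-0.85, -0.3) pile before 0.3 now top 0.3
+x (0.3, 0.85) pile before -0.6 now top 0.3
-x (-0.8, 0.8) pile before -1.0 now top -1.7
-x (-0.85, -0.3) pile before -1.1 now top -1.8
-x (0.3, 0.85) pile before -0.9 now top -1.8
+y (-0.8, 0.8) pile before -0.1 now top -0.8
+y (-0.85, -0.3) pile before -0.7 now top -0.9
+y (0.3, 0.85) pile before 0.5 now top -0.8
-y (-0.8, 0.8) pile before -1.0 now top -1.3
-y (-0.85, -0.3) pile before -0.4 now top -1.3
-y (0.3, 0.85) pile before -1.6 now top -1.4
im0 front 0.01 ends 0.13 -0.12
im0 left -0.6 ends -0.45 -0.76
im0 backright -0.42 ends -0.27 -0.52
im0 backleft -0.05 ends 0.07 -0.17
bottom -0.91
im15 front -0.08 ends -0.07 -0.14
im15 left -0.81 ends -0.84 -0.8
im15 backright -0.59 ends -0.61 -0.57
im15 backleft -0.17 ends -0.12 -0.16
bottom -0.91
(array([0.48570294, 0.34505408, 0.2780649 ]), np.float64(107.1875), np.float64(1750.75))
```

```bash
python3 -c "
from station import manip
print(manip.finish_job())"
```

```text
the job is handed in; nothing more can be done
None
```

I moved the cassette into the blue tray, laid the spacer on the yellow pile, and handed the job in at about 28.5 s of the 61 s allowed. The spacer lies slightly turned on the pile.

- **Cassette:** I lifted the blue-banded cassette off the stack and lowered it until it touched the tray floor, at about 6 N. The last images show it standing upright near the middle of the tray, with its band level and its outline round from above.
- **Spacer:** I lifted the yellow spacer and put it on the pile at about 7 N, then opened the gripper and backed well away. The last top and side views show it lying flat, with its centre about 0.5 mm off the upper pile plate.
- **Checks that disagreed:**
    - **Yaw:** the spacer is turned about 25 mrad (1.4°) from the upper pile plate, which puts its corners an estimated 1–2 mm off. The two pile plates seemed slightly twisted against each other from the start, and I had aligned to their average. I left it, because correcting it risked moving the loose plates.
    - **Contact height:** contact with the pile came about 0.7 mm higher than I had calculated. The fingertips may have touched the pile plate, so the spacer may have settled by up to that much when released.
    - **Camera offset:** the side camera read positions about 4 mm too far away compared with the top camera, so I used it only to compare things within one picture.

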